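# Turn a sample plate over via the slotted stand

## Task

The sample plate lies wells-down on the loading block. Turn it over: stand it upright on one of its short ends in the slotted stand and let go of it there, take it again another way, then lay it wells-up along the sample stage and slide it until its end touches the stage's stop lip, and let go. Lay it down rather than dropping it, and leave the bottle, the beaker and the wrench where they are.

Things in the scene. Friction and masses are not known exactly. Their poses are not given: they have to be found in the camera images.
- plate_center (a point): Centre of the loose bare-aluminium sample plate: 60 mm wide (its x), 110 mm long (y), 12 mm thick (z). One face has 18 round wells (drawn as rings, flat to the touch), the other two long thin lines. +z points out of the lined back: up at the start, down once the wells face up. Pinch the 60 mm width at the middle; its sides overhang the block and stage by 12 mm, so fingers can reach past them.
- block_top (a point): Centre of the top of the fixed grey loading block, 40 mm above the table, on which the plate starts (width within 0.12 rad of this x axis). Block 36 mm wide (x), 90 mm long (y), z up, on a thin 75 x 110 mm foot.
- slot_floor (a point): Centre of the slot's floor in the fixed white stand, 8 mm above the table. Slot along this x axis: 80 mm long, ends open, 16 mm wide (y), 30 mm deep; two walls 14 mm thick with flared lead-in lips on top, in all 45 mm above the table. Foot 90 x 110 x 8 mm. The plate, on a short end, width along the slot, has its middle 55 mm above this point and leans loosely up to 0.2 rad either way.
- stage_stop (a point): On the fixed aluminium sample stage: middle of the stop lip's inner face, level with the stage top, 40 mm above the table. The top is 36 mm wide (x) and runs 150 mm from here towards -y. Lip across the +y end: 56 mm wide, 8 thick, 10 high. The plate belongs lengthwise along y, centred across x; its middle is 55 mm from here when it touches. Foot 85 x 160 x 8 mm.
- bottle_center (a point): Bystander: centre of a clear glass jar with blue cap, about 68 mm across and 130 mm tall, 0.4 kg.
- beaker_center (a point): Bystander: centre of an open glass beaker, 68 mm across, 85 mm tall.
- wrench_center (a point): Bystander: middle of a steel wrench, 150 mm long, lying on the table beyond the stand.
- plate: The plate itself, axes as plate_center, 0.15 to 0.3 kg; this origin is the middle of its well face, 6 mm from the centre. Held across its width at the middle, it can be turned a quarter turn per grasp: grasp with the hand tilted 45 degrees about the width axis one way, set down tilted the other way.
Things that resemble listed ones, but are neither listed nor needed, are in the scene too. Leave any green or orange look-alike of the part that bears slot_floor alone. What is shaped like the plate but red or turquoise is not meant.

How it is judged:
By the outcome, as a careful person would: the job done as asked, in the order asked, and still so for the second after the job is handed in, with the robot touching nothing.
It also fails if it takes over 58 s, if anything falls off the work surface, if the arm or the gripper's body presses on something with over 40 N, if the wrist force passes 120 N, or if a joint passes its speed limit or range.

## Robot

A 6-joint arm with a two-finger parallel gripper is mounted at the origin on the work surface. World frame = base frame: x ahead of the robot, y to its left, z up, the work surface at z = 0. Lengths are in mm, angles in degrees, forces in N, time in s.
With the tool pointing down it reaches from about 300 to 850 mm from the base axis. Payload 4.2 kg.
Tool frame: the origin (TCP) lies midway between the tips of the shut fingers; the grasp point (between the pads) lies 19 mm behind it (env.tcp_to_grasp is the distance from the TCP to the grasp point, in mm); z points along the fingers, x is the direction in which the jaws open and shut, and the axes are right-handed (so a half turn about z gives the same grasp; the last joint's range is limited). The gripper opens to 91 mm and grips with 3 to 60 N. Pads are 32 mm wide; open, the fingers measure 118 mm over their backs; the gripper's body (76 mm by 178 mm) begins 60 mm behind the grasp point.
Start: joints at [-66.463, 18.312, 89.639, -0, 72.044, -1.146], TCP at [240.124, -522.478, 213.976] pointing down, gripper open.
Joint ranges: [-177.97, 177.97], [-48.28, 115.42], [12.27, 149.76], [-77.06, 257.06], [2.81, 150.46], [-146.56, 146.56]. Speed limits (degrees/s): [147.25, 147.25, 180, 180, 180, 180].

## Interface

Orientations are given as [roll, pitch, yaw] about the fixed x, y, z axes, in that order (R = Rz(yaw) Ry(pitch) Rx(roll)).
In Python, from workcell import env gives the robot as it stands.
- The arm moves only by the tool drive_tool, never from a script. Its argument "motion" is a list of rows, each a list of 2 entries, a list of its own where there are three numbers: the shift along the world's x, y, z in m, then the turn, a rotation vector about the world's x, y, z in rad. In form: [[[dx, dy, dz], [wx, wy, wz]], ...]. A call has exactly 10 rows; each row shifts and turns the commanded pose from where the row before left it; what a row does not reach is not made up. A row lasts 1/12 s, in which the tool goes at most 41.7 mm and 7.16 degrees, less where a joint would pass 70% of its speed; a pose out of reach is approached as far as the arm can. A call is refused whole if a number of a shift passes 0.0417 or a number of a turn 0.125, either way. A call with a gripper value outside its range is refused whole. "claw" is the opening, from 0 (shut) to 1 (fully open), set as the call begins (left out, the last holds). The fingers move at their own pace and stop on an object; "force" is the grip in N (left out, the last holds). Time passes only in rows, so rows that do not move let the fingers close, or fill a call up. It gives the time, the measured TCP pose, the force and the opening at its end, in the units of the state.
- env.state(): the state, without advancing time (a new reading comes with each control period).
- env.grab_frame(name): name is "scene" or "top" or "wrist"; returns the picture (384x512x3 uint8, red, green, blue); there is no depth.
- env.camera_params(name): a dict with "fov_y" (degrees; the focal length in pixels is half the picture's height over the tangent of half this angle, whatever the lens; pixels are square), "cx", "cy" (the principal point, pixels), "k1" (the pictures are not rectified: a ray, as slopes to the right and down, at radius r is drawn at 1 + k1 r^2 times it, then the intrinsics apply), "pose" (4x4, takes a point from camera to world coordinates). Camera axes: x right, y down, z forward; pixel columns grow to the right and rows downward; lengths in mm; the calibration is good to about 2 mm. A picture is of the moment at which its call begins: read the wrist's pose just before it. camera_params takes no time and is no camera call; for the wrist camera it gives the pose at the moment of the call.
- env.job_done(): hands the job in, once; it reports no verdict.
The state is a dict: "time_s": time; "qpos": joint angles; "qvel": joint speeds; "effort": joint torques, N m; "ee_pos": TCP position; "ee_rot": TCP orientation; "force": force on the tool from outside, world axes, zero at the start; "torque": the same for the moment, N m; "gripper_width": finger opening in mm.
Only numpy, scipy, OpenCV 4.12 (cv2) and the standard library are available. Lean on these libraries where they do the work, as an engineer would, in place of code of your own. Each camera call takes 0.05 s, during which the arm holds its last target.

## Working session

There is one attempt and no reset: what is moved stays moved. The work goes in short steps, Python scripts to look and compute and a tool call to move; the robot and the scene stay as the last step left them, time stands still between calls to the robot, and variables do not carry over. Pictures are saved under pics/ and viewed, and the job is handed in when it is done.

Besides the shell and the picture viewer there is one more tool, called as name(argument=value, ...) on one line, values as JSON. drive_tool: Moves the arm, as the interface text tells. Its arguments: {"type":"object","properties":{"motion":{"type":"array","items":{"type":"array"}},"claw":{"type":"number"},"force":{"type":"number"}},"required":["motion"]}

```bash
ls; mkdir -p pics
python3 - <<'E'
from workcell import env
import cv2, json
print(env.state())
for n in ["scene","top","wrist"]:
    p=env.camera_params(n); print(n,p)
    im=env.grab_frame(n); cv2.imwrite(f"pics/{n}0.png",im[:,:,::-1])
print(env.state()["time_s"])
E
```

```text
pics
{'time_s': 0.0, 'qpos': array([-6.64610155e+01,  1.83504009e+01,  8.97064470e+01,  8.33570120e-04,
        7.20426174e+01, -1.14517714e+00]), 'qvel': array([-0.02645976,  0.02060989, -0.0078105 , -0.04253358, -0.01266378,
       -0.11377256]), 'effort': array([ 2.70632270e-03, -4.12458229e+01, -2.31975102e+01,  7.30840769e-02,
        4.59810079e-02, -1.65199658e-04]), 'ee_pos': array([ 239.94065164, -521.9937791 ,  213.13242658]), 'ee_rot': array([-1.79997220e+02,  9.94296986e-02, -6.53160936e+01]), 'force': array([ 0.11100224, -0.49045876, -0.42464315]), 'torque': array([0.01063047, 0.01653956, 0.01657286]), 'gripper_width': 91.22430172843346}
scene {'fov_y': 49.96205899953433, 'cx': 264.5581370107931, 'cy': 182.45851123629612, 'k1': -0.09835460671197153, 'pose': array([[-5.53640718e-02,  7.67779070e-01, -6.38318196e-01,
         1.20712096e+03],
       [ 9.98289964e-01,  3.05529714e-02, -4.98363755e-02,
         9.24503748e+01],
       [-1.87608084e-02, -6.39985794e-01, -7.68157676e-01,
         8.43342453e+02],
       [ 0.00000000e+00,  0.00000000e+00,  0.00000000e+00,
     
[... 254 characters left out ...]
5.57006623e-03,  1.40561235e-03,
         4.40942971e+01],
       [-7.79390345e-04, -1.10872702e-01, -9.93834310e-01,
         1.19584985e+03],
       [ 0.00000000e+00,  0.00000000e+00,  0.00000000e+00,
         1.00000000e+00]])}
wrist {'fov_y': 59.2024069796527, 'cx': 257.91997334656173, 'cy': 190.45269666072522, 'k1': -0.040776543060131475, 'pose': array([[ 4.17168115e-01, -8.77228011e-01, -2.37574789e-01,
         3.05875681e+02],
       [-9.08827626e-01, -4.03168974e-01, -1.07178000e-01,
        -4.91320746e+02],
       [-1.76323972e-03,  2.60625776e-01, -9.65438292e-01,
         3.84261762e+02],
       [ 0.00000000e+00,  0.00000000e+00,  0.00000000e+00,
         1.00000000e+00]])}
0.15
```

View pics/scene0.png

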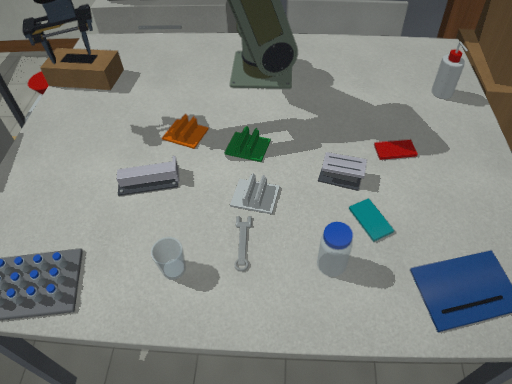

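View pics/top0.png

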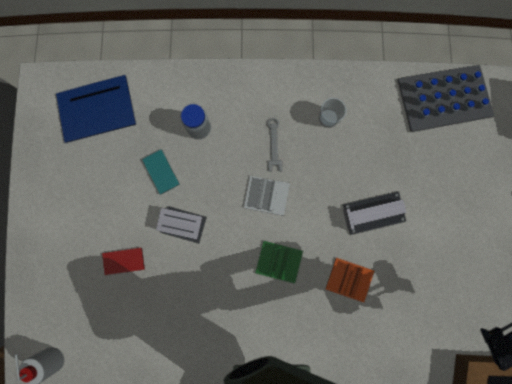

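View pics/wrist0.png

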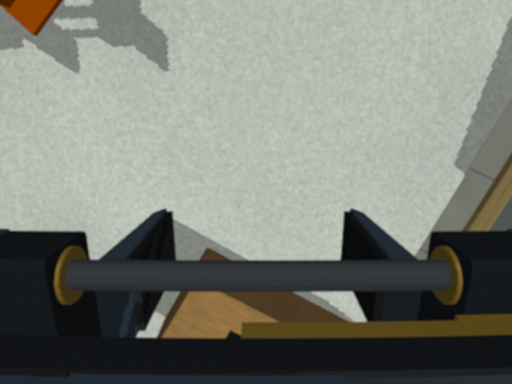

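The scene view shows the plate on its block at (345,165), the white stand at (257,193) and the stage at (148,177). In the top view they are at (181,224), (266,196) and (375,212). I'll zoom in on these next.

```bash
cat > h.py <<'E'
import numpy as np, cv2
from workcell import env
def K(p): 
    f=192/np.tan(np.radians(p["fov_y"]/2)); return f
def proj(p,X):
    X=np.atleast_2d(X).astype(float); T=np.linalg.inv(p["pose"]); c=X@T[:3,:3].T+T[:3,3]
    s=c[:,:2]/c[:,2:]; r2=(s**2).sum(1,keepdims=True); s=s*(1+p["k1"]*r2); f=K(p)
    return s*f+[p["cx"],p["cy"]]
def ray(p,uv):
    f=K(p); d=(np.atleast_2d(uv).astype(float)-[p["cx"],p["cy"]])/f; s=d.copy()
    for _ in range(20): s=d/(1+p["k1"]*(s**2).sum(1,keepdims=True))
    v=np.c_[s,np.ones(len(s))]@p["pose"][:3,:3].T
    return p["pose"][:3,3],v/np.linalg.norm(v,axis=1,keepdims=True)
def onz(p,uv,z):
    o,v=ray(p,uv); return o+v*((z-o[2])/v[:,2:])
def tri(rays):
    A=np.zeros((3,3));b=np.zeros(3)
    for o,v in rays:
        M=np.eye(3)-np.outer(v,v);A+=M;b+=M@o
    return np.linalg.solve(A,b)
E
python3 - <<'E'
import cv2
s=cv2.imread("pics/scene0.png");t=cv2.imread("pics/top0.png")
def crop(im,x0,y0,w,h,k,n): cv2.imwrite(n,cv2.resize(im[y0:y0+h,x0:x0+w],None,fx=k,fy=k,interpolation=cv2.INTER_CUBIC))
crop(s,300,135,90,65,8,"pics/cs_plate.png");crop(s,210,160,90,65,8,"pics/cs_stand.png");crop(s,100,145,100,60,8,"pics/cs_stage.png")
crop(t,140,190,90,65,8,"pics/ct_plate.png");crop(t,225,160,90,65,8,"pics/ct_stand.png");crop(t,325,180,100,65,8,"pics/ct_stage.png")
E
```

```text
(no output)
```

View pics/cs_plate.png

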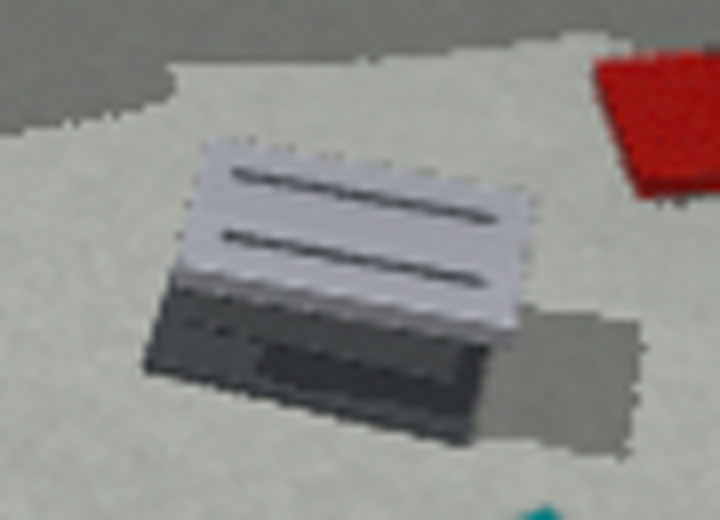

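View pics/ct_plate.png

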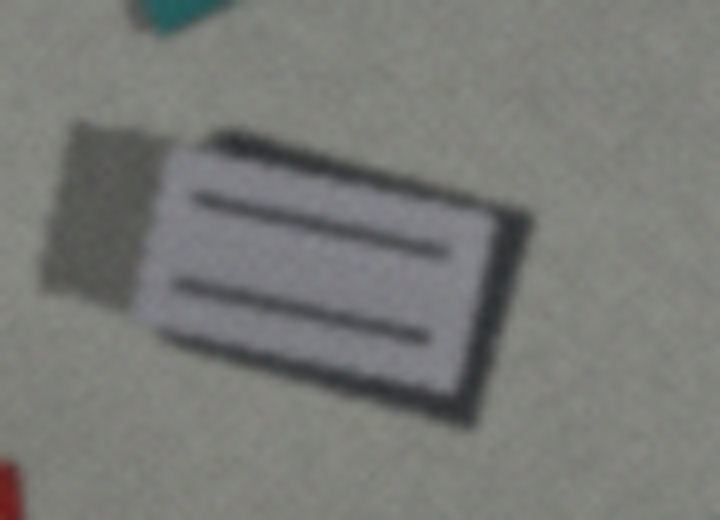

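View pics/cs_stand.png

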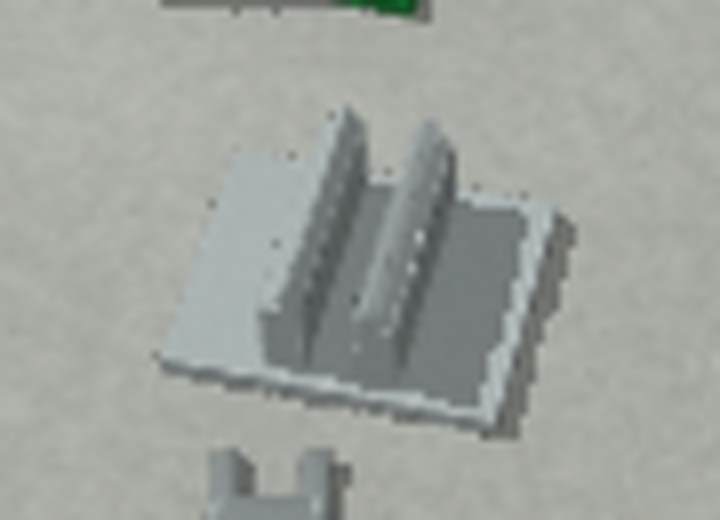

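View pics/ct_stand.png

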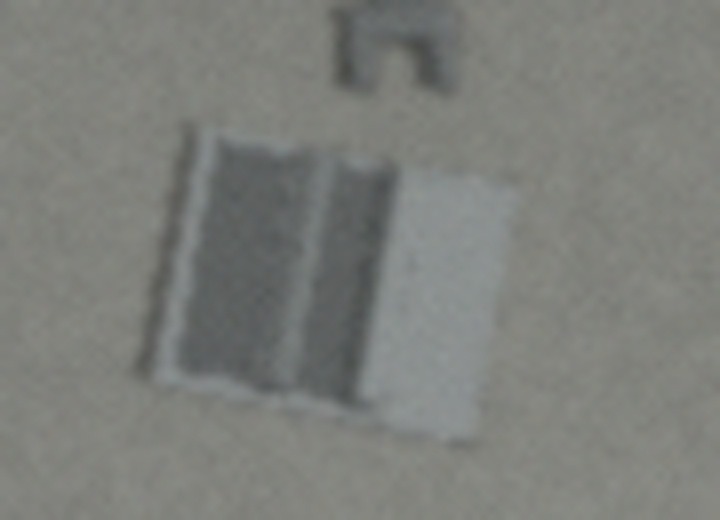

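View pics/cs_stage.png

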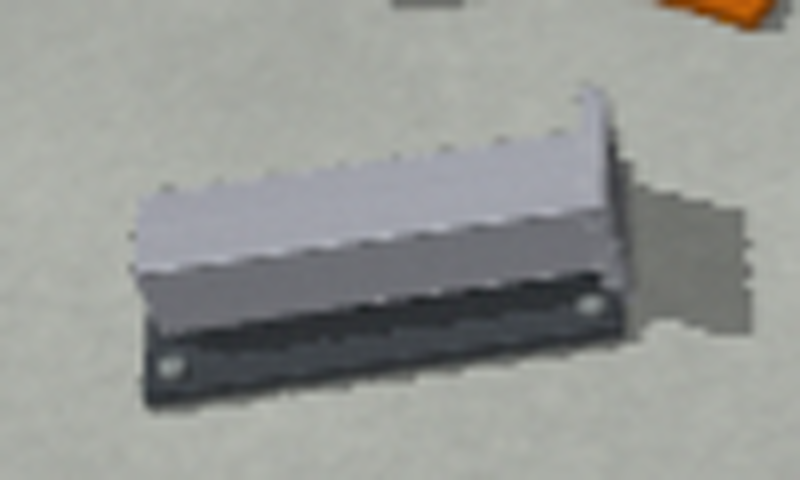

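View pics/ct_stage.png

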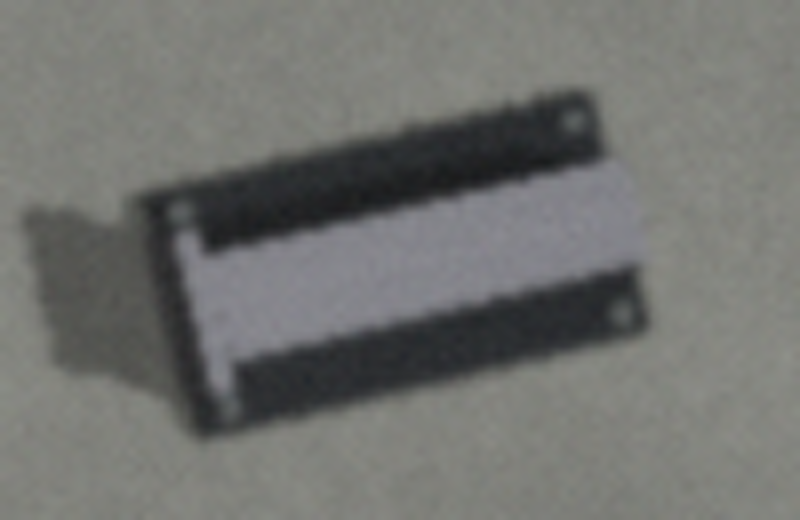

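The crops show the plate lines-up with clean corners, the stand's slot running roughly along world x, and the stage's lip at its +y end. Next I'll fit poses to the corners and overlay wireframes.

```bash
cat > fit.py <<'E'
from h import *
from scipy.optimize import least_squares
ps,pt=env.camera_params("scene"),env.camera_params("top")
S=lambda a,x0,y0:(np.array(a)+.5)/8-.5+[x0,y0]
def fit(loc,us,ut,x0,z=None):
    loc=np.array(loc,float)
    def W(q): 
        c,s=np.cos(q[2]),np.sin(q[2]); return np.c_[loc[:,0]*c-loc[:,1]*s+q[0],loc[:,0]*s+loc[:,1]*c+q[1],loc[:,2]+q[3]]
    out=[]
    for m in (0,1,2):
        def r(q):
            e=[]
            if m!=2:e.append(proj(ps,W(q))-us)
            if m!=1:e.append(proj(pt,W(q))-ut)
            e=np.concatenate(e).ravel()
            return e if m==0 else np.r_[e,1*(q[3])]
        L=least_squares(r,x0+[0.]); out.append(L.x); print(["both","scene","top"][m],L.x[:2].round(1),np.degrees(L.x[2]).round(2),"dz",L.x[3].round(1),"rms px",np.sqrt(np.mean(L.fun**2)).round(2))
    return out
box=lambda w,l,z:[(-w/2,-l/2,z),(-w/2,l/2,z),(w/2,l/2,z),(w/2,-l/2,z)]
print("plate");P=fit(box(60,110,52),S([(208,140),(535,197),(515,328),(180,270)],300,135),S([(460,395),(132,310),(168,150),(497,212)],140,190),[400,200,0.])
print("block foot");
print("stand foot");D=fit(box(90,110,8),S([(238,152),(558,208),(490,412),(160,358)],210,160),S([(470,440),(158,382),(205,130),(515,185)],225,160),[450,50,0.])
print("stage")
# top corners: rear -y, front -y, and lip junction
loc=[(-18,-150,40),(18,-150,40),(18,0,40),(28,8,50),(-28,8,50)][:3]
G=fit([(-18,-150,40),(18,-150,40),(18,0,40)],S([(140,197),(138,272),(600,207)],100,145),S([(645,265),(612,158),(203,255)],325,180),[450,-150,0.1])
E
python3 fit.py
```

```text
plate
both [478.6 242.8] -11.58 dz 0.5 rms px 0.74
scene [477.5 244.8] -11.32 dz -0.0 rms px 0.29
top [478.7 240.9] -11.72 dz -0.0 rms px 0.63
block foot
stand foot
both [556.1  13.7] -10.33 dz 1.8 rms px 0.74
scene [554.1  15. ] -10.67 dz -0.1 rms px 0.55
top [556.8  12.1] -10.05 dz -0.1 rms px 0.53
stage
both [ 492.2 -204.9] 13.18 dz 1.2 rms px 0.75
scene [ 490.1 -204.4] 13.77 dz 0.0 rms px 0.36
top [ 493.2 -206.5] 12.85 dz -0.1 rms px 0.75
```

drive_tool(motion=[[[0.027,0.021,0.002],[0,0,0.114]],[[0.027,0.021,0.002],[0,0,0.114]],[[0.027,0.021,0.002],[0,0,0.114]],[[0.027,0.021,0.002],[0,0,0.114]],[[0.027,0.021,0.002],[0,0,0.114]],[[0.027,0.021,0.002],[0,0,0.114]],[[0.027,0.021,0.002],[0,0,0.114]],[[0.027,0.021,0.002],[0,0,0.114]],[[0.027,0.021,0.002],[0,0,0.114]],[[0.027,0.021,0.002],[0,0,0.114]]], claw=1)

```text
time_s: 0.98
ee_pos: [511.1, -311.1, 233.8]
ee_rot: [-180.0, 0.0, 0.3]
force: [0.5, -2.2, 0.3]
gripper_width: 91.4
```

```bash
cat > wr.py <<'E'
import sys,pickle
from h import *
n=sys.argv[1]
s=env.state(); p=env.camera_params("wrist"); im=env.grab_frame("wrist")
pickle.dump((s,p,im),open(f"pics/{n}.pkl","wb")); cv2.imwrite(f"pics/{n}.png",cv2.resize(im[:,:,::-1],None,fx=1.5,fy=1.5,interpolation=cv2.INTER_CUBIC))
print(s["time_s"],s["ee_pos"].round(1),s["ee_rot"].round(1),s["qpos"].round(1),s["force"].round(1),s["gripper_width"])
E
python3 wr.py w1
```

```text
0.9833 [ 511.1 -311.1  233.8] [-180.     0.     0.3] [-32.4  19.8  84.5  -0.   75.7 -32.8] [ 0.5 -2.2  0.3] 91.35355993012284
```

View pics/w1.png

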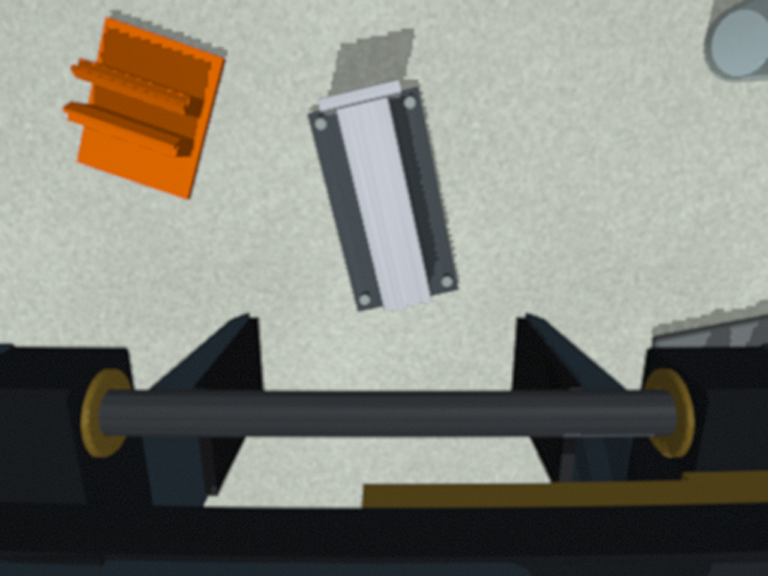

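The wrist view shows the stage whole, with the lip at (318–400, 82–110) and the near end of the stage top at about (383–430, 305). On to the stand.

drive_tool(motion=[[[0.003,0.025,0],[0,0,-0.02]],[[0.003,0.025,0],[0,0,-0.02]],[[0.003,0.025,0],[0,0,-0.02]],[[0.003,0.025,0],[0,0,-0.02]],[[0.003,0.025,0],[0,0,-0.02]],[[0.003,0.025,0],[0,0,-0.02]],[[0.003,0.025,0],[0,0,-0.02]],[[0.003,0.025,0],[0,0,-0.02]],[[0.003,0.025,0],[0,0,-0.02]],[[0.003,0.025,0],[0,0,-0.02]]])

```text
time_s: 1.87
ee_pos: [539.8, -61.4, 233.7]
ee_rot: [180.0, 0.0, -11.6]
force: [0.8, 0.4, -0.7]
gripper_width: 90.7
```

```bash
python3 wr.py w2
```

```text
1.8667 [539.8 -61.4 233.7] [180.    0.  -11.6] [-7.7 14.8 91.8  0.  73.4  3.9] [ 0.8  0.4 -0.7] 90.73038426428748
```

drive_tool(motion=[[[-0.005,0.026,0],[0,0,0]],[[-0.005,0.026,0],[0,0,0]],[[-0.005,0.026,0],[0,0,0]],[[-0.005,0.026,0],[0,0,0]],[[-0.005,0.026,0],[0,0,0]],[[-0.005,0.026,0],[0,0,0]],[[-0.005,0.026,0],[0,0,0]],[[-0.005,0.026,0],[0,0,0]],[[-0.005,0.026,0],[0,0,0]],[[-0.005,0.026,0],[0,0,0]]])

```text
time_s: 2.75
ee_pos: [489.6, 198.4, 233.8]
ee_rot: [180.0, 0.0, -11.5]
force: [0.9, -0.2, 0.9]
gripper_width: 91.2
```

```bash
python3 wr.py w3
```

```text
2.75 [489.6 198.4 233.8] [180.    0.  -11.5] [20.8 13.4 93.7 -0.  72.9 32.3] [ 0.9 -0.2  0.9] 91.18250721034687
```

View pics/w2.png

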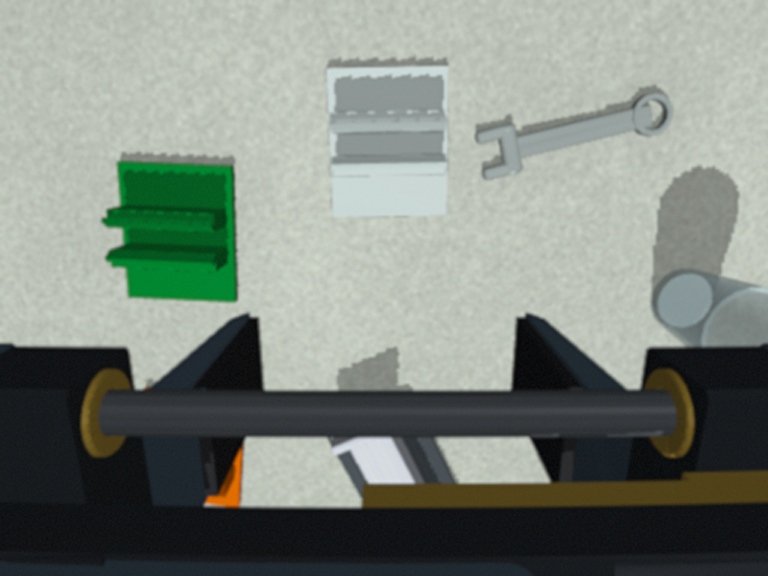

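View pics/w3.png

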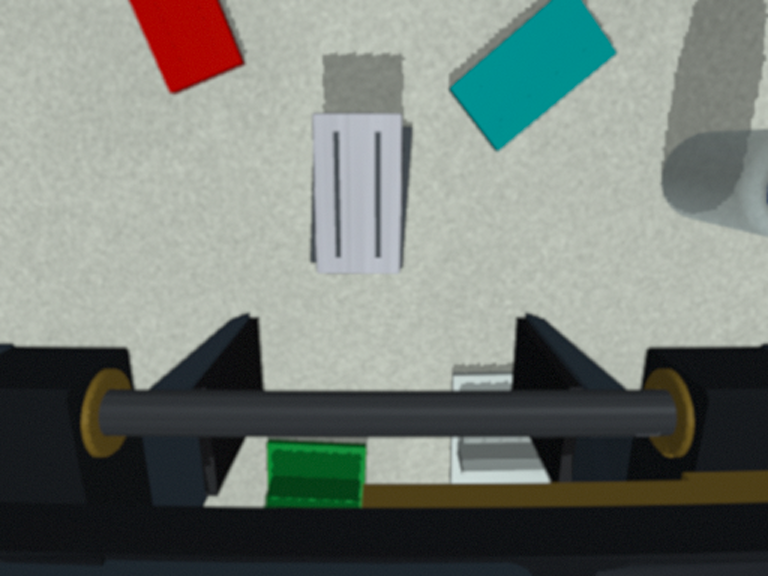

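Wrist w2 shows the stand at (330–448, 62–216) with its slot between the walls at y≈120 and 160. Wrist w3 shows the plate at (313–404, 112–272) lying parallel to the image axes. I'll crop these for sub-pixel corners.

Run:
```python
import cv2,pickle
def crop(n,x0,y0,w,h,k):
    im=pickle.load(open(f"pics/{n}.pkl","rb"))[2][:,:,::-1]
    cv2.imwrite(f"pics/c_{n}.png",cv2.resize(im[y0:y0+h,x0:x0+w],None,fx=k,fy=k,interpolation=cv2.INTER_CUBIC))
crop("w1",195,45,120,95*2-20,3.5) if 0 else crop("w1",200,48,110,164-5,3.5)
crop("w2",212,35,95,115,5)
crop("w3",200,70,80,118,5)
```

```text
(no output)
```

View pics/c_w1.png

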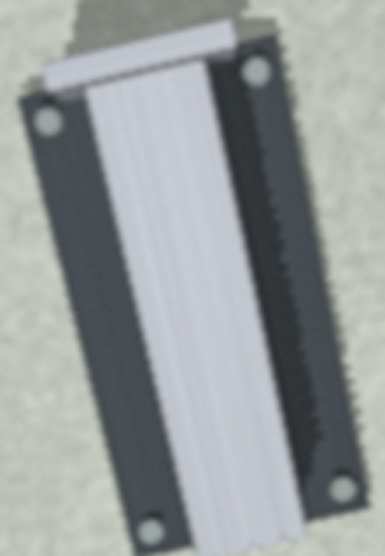

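View pics/c_w2.png

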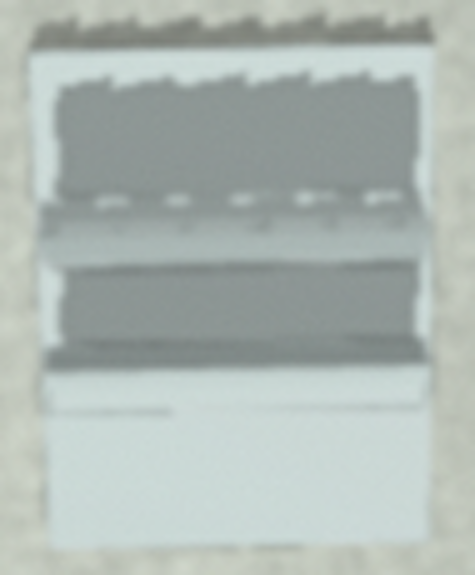

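View pics/c_w3.png

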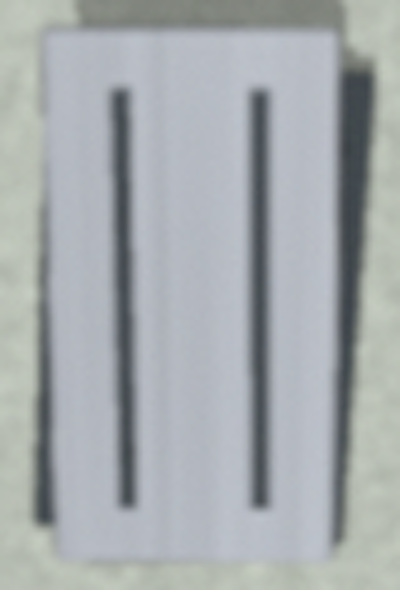

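```bash
cat > fit2.py <<'E'
from h import *
import pickle
from scipy.optimize import least_squares
def fit(n,loc,uv,x0):
    s,p,im=pickle.load(open(f"pics/{n}.pkl","rb")); loc=np.array(loc,float)
    def W(q):
        c,s_=np.cos(q[2]),np.sin(q[2]); return np.c_[loc[:,0]*c-loc[:,1]*s_+q[0],loc[:,0]*s_+loc[:,1]*c+q[1],loc[:,2]+(q[3] if len(q)>3 else 0)]
    for q0 in (x0,x0+[0.]):
        L=least_squares(lambda q:(proj(p,W(q))-uv).ravel(),q0)
        print(n,L.x[:2].round(1),np.degrees(L.x[2]).round(2),L.x[3:].round(1),"rms",np.sqrt(np.mean(L.fun**2)).round(2)); print(L.fun.reshape(-1,2).round(1).tolist())
box=lambda w,l,z:[(-w/2,-l/2,z),(-w/2,l/2,z),(w/2,l/2,z),(w/2,-l/2,z)]
C=lambda a,x0,y0,k:(np.array(a)+.5)/k-.5+[x0,y0]
fit("w3",box(60,110,52),C([(60,560),(42,30),(338,30),(332,557)],200,70,5),[478,243,-.2])
fit("w2",box(90,110,8),C([(50,548),(30,55),(433,45),(428,540)],212,35,5),[556,14,-.2])
fit("w1",[(-18,-150,40),(18,-150,40),(18,0,40),(-18,0,40),(-28,0,50),(28,0,50),(28,8,50),(-28,8,50)],C([(195,553),(303,533),(208,62),(88,88),(47,90),(236,45),(231,20),(45,65)],200,48,3.5),[492,-205,.2])
E
python3 fit2.py
```

```text
w3 [477.1 244.2] -11.6 [] rms 0.78
[[-0.6, 0.6], [-0.6, -0.8], [0.5, -0.8], [0.8, 1.3]]
w3 [476.6 243.9] -11.59 [-6.3] rms 0.22
[[-0.2, -0.4], [-0.1, 0.1], [-0.1, 0.1], [0.3, 0.3]]
w2 [555.2  14.9] -10.51 [] rms 0.65
[[-0.4, 0.6], [-0.8, -0.8], [0.6, -0.4], [0.7, 0.8]]
w2 [555.2  15.1] -10.51 [-5.6] rms 0.16
[[0.1, -0.2], [-0.2, -0.1], [0.0, 0.2], [0.1, 0.0]]
w1 [ 492.3 -206.1] 12.71 [] rms 1.01
[[0.3, 2.4], [0.5, 1.6], [-0.8, -1.2], [-0.8, -0.7], [0.2, 0.2], [1.0, 0.3], [0.8, -0.9], [-1.2, -0.8]]
w1 [ 492.1 -205.9] 12.71 [-7.] rms 0.56
[[0.1, 0.3], [-0.1, -0.4], [-1.1, -0.7], [-0.4, -0.3], [0.9, 0.6], [0.6, 0.9], [0.4, -0.1], [-0.5, -0.3]]
```

Run:
```python
from h import *
import pickle
s,p,im=pickle.load(open("pics/w2.pkl","rb"))
q=(555.3,15,np.radians(-10.5))
def W(l): l=np.atleast_2d(l).astype(float);c,s=np.cos(q[2]),np.sin(q[2]);return np.c_[l[:,0]*c-l[:,1]*s+q[0],l[:,0]*s+l[:,1]*c+q[1],l[:,2]-5.6]
for y,z in [(8,8),(-8,8),(-22,8),(22,8),(8,45),(-8,45),(22,45),(-22,45),(8,38),(-8,38)]:
    a=proj(p,W([(-40,y,z),(40,y,z)])); print(y,z,(((a-[212,35])+.5)*5-.5).round(0).tolist())
```

```text
8 8 [[60.0, 272.0], [410.0, 266.0]]
-8 8 [[63.0, 344.0], [409.0, 337.0]]
-22 8 [[66.0, 406.0], [409.0, 399.0]]
22 8 [[58.0, 209.0], [410.0, 202.0]]
8 45 [[43.0, 267.0], [428.0, 260.0]]
-8 45 [[46.0, 346.0], [427.0, 339.0]]
22 45 [[40.0, 197.0], [428.0, 189.0]]
-22 45 [[49.0, 414.0], [427.0, 407.0]]
8 38 [[46.0, 268.0], [424.0, 261.0]]
-8 38 [[50.0, 346.0], [424.0, 338.0]]
```

drive_tool(motion=[[[0,0.0095,-0.0145],[-0.077,0.016,0]],[[0,0.0095,-0.0145],[-0.077,0.016,0]],[[0,0.0095,-0.0145],[-0.077,0.016,0]],[[0,0.0095,-0.0145],[-0.077,0.016,0]],[[0,0.0095,-0.0145],[-0.077,0.016,0]],[[0,0.0095,-0.0145],[-0.077,0.016,0]],[[0,0.0095,-0.0145],[-0.077,0.016,0]],[[0,0.0095,-0.0145],[-0.077,0.016,0]],[[0,0.0095,-0.0145],[-0.077,0.016,0]],[[0,0.0095,-0.0145],[-0.077,0.016,0]]], claw=1)

```text
time_s: 3.63
ee_pos: [490.3, 292.9, 88.2]
ee_rot: [134.8, 0.2, -11.5]
force: [0.3, -0.3, 0.1]
gripper_width: 91.3
```

```bash
python3 wr.py w4
python3 - <<'E'
from h import *
cv2.imwrite("pics/s4.png",env.grab_frame("scene")[:,:,::-1])
s=env.state()
from scipy.spatial.transform import Rotation as R
print(R.from_euler('xyz',s["ee_rot"],degrees=True).as_matrix().round(3))
E
```

```text
3.6333 [490.3 292.9  88.2] [134.8   0.2 -11.5] [ 43.5  44.1  77.7 -24.1  97.2  60.4] [ 0.3 -0.3  0.1] 91.25672369798096
[[ 0.98  -0.131 -0.148]
 [-0.197 -0.689 -0.698]
 [-0.011  0.713 -0.701]]
```

View pics/s4.png

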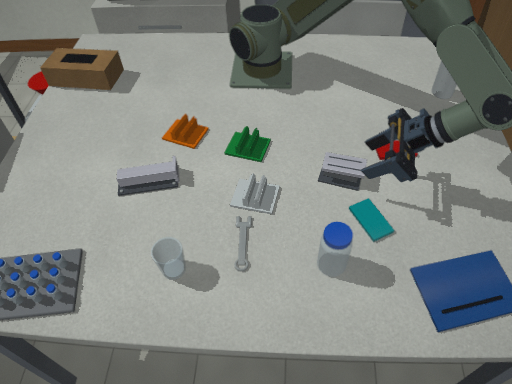

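View pics/w4.png

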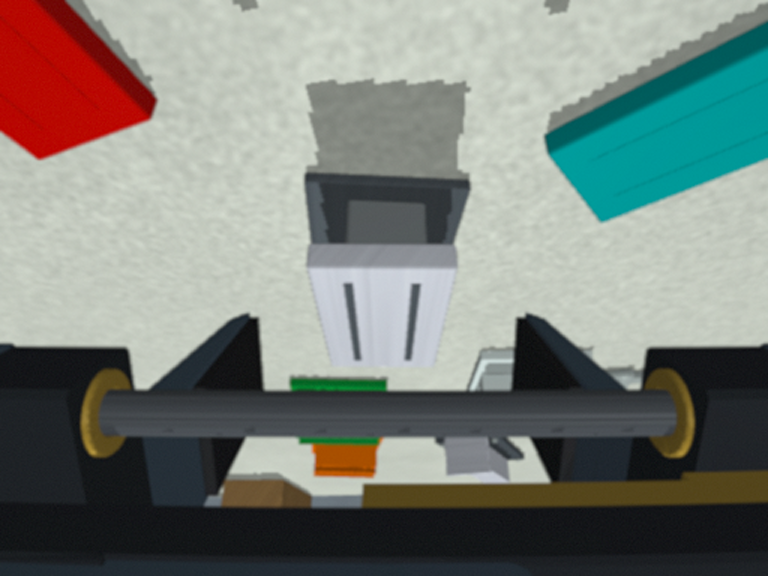

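The plate sits centred between the fingers (plate mid ≈383, finger mid ≈387), and the tilt is as planned. Moving in.

drive_tool(motion=[[[-0.0014,-0.0055,-0.0056],[0,0,0]],[[-0.0014,-0.0055,-0.0056],[0,0,0]],[[-0.0014,-0.0055,-0.0056],[0,0,0]],[[-0.0014,-0.0055,-0.0056],[0,0,0]],[[-0.0014,-0.0055,-0.0056],[0,0,0]],[[-0.0014,-0.0055,-0.0056],[0,0,0]],[[-0.0014,-0.0055,-0.0056],[0,0,0]],[[-0.0014,-0.0055,-0.0056],[0,0,0]],[[-0.0014,-0.0055,-0.0056],[0,0,0]],[[-0.0014,-0.0055,-0.0056],[0,0,0]]])

```text
time_s: 4.57
ee_pos: [476.0, 237.0, 32.4]
ee_rot: [134.9, 0.2, -11.5]
force: [-0.2, -0.2, 1.4]
gripper_width: 91.2
```

```bash
python3 wr.py w5
```

```text
4.5667 [476.  237.   32.4] [134.9   0.2 -11.5] [ 40.9  43.9  88.  -25.5  87.   62.8] [-0.2 -0.2  1.4] 91.23747940741072
```

View pics/w5.png

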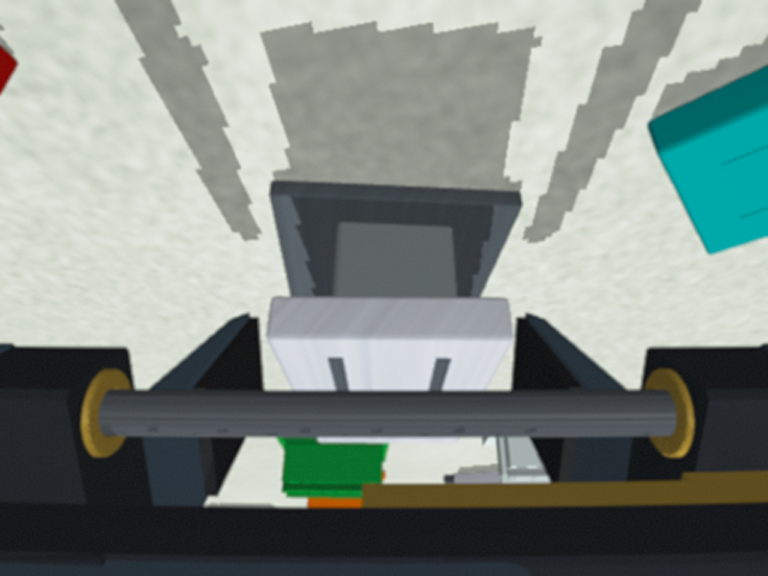

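The plate is between the pads and centred (389 against 387). Closing.

drive_tool(motion=[[[0,0,0],[0,0,0]],[[0,0,0],[0,0,0]],[[0,0,0],[0,0,0]],[[0,0,0],[0,0,0]],[[0,0,0],[0,0,0]],[[0,0,0],[0,0,0]],[[0,0,0],[0,0,0]],[[0,0,0],[0,0,0]],[[0,0,0],[0,0,0]],[[0,0,0],[0,0,0]]], claw=0, force=40)

```text
time_s: 5.45
ee_pos: [476.3, 237.8, 33.1]
ee_rot: [135.0, 0.2, -11.5]
force: [-0.1, 1.0, 1.9]
gripper_width: 59.8
```

drive_tool(motion=[[[0,0,0.01],[0,0,0]],[[0,0,0.02],[0,0,0]],[[0,0,0.025],[0,0,0]],[[0,0,0.025],[0,0,0]],[[0,0,0.025],[0,0,0]],[[0.005,-0.013,0.008],[0.098,-0.02,0]],[[0.005,-0.013,0.008],[0.098,-0.02,0]],[[0.005,-0.013,0.008],[0.098,-0.02,0]],[[0.005,-0.013,0.008],[0.098,-0.02,0]],[[0.005,-0.013,0.008],[0.098,-0.02,0]]])

```text
time_s: 6.28
ee_pos: [500.9, 172.0, 179.2]
ee_rot: [163.9, 0.1, -11.4]
force: [-0.6, -0.0, -0.9]
gripper_width: 59.6
```

```bash
python3 wr.py w6
python3 - <<'E'
from h import *
ps,pt=env.camera_params("scene"),env.camera_params("top")
print("bottle cap",tri([(ray(ps,(338,230))[0],ray(ps,(338,230))[1][0]),(ray(pt,(193,116))[0],ray(pt,(193,116))[1][0])]))
print("beaker rim", onz(ps,[(168,249)],85), onz(pt,[(333,107)],85), "bottle base",onz(pt,[(200,128)],0))
E
```

```text
6.2833 [500.9 172.  179.2] [ 1.639e+02  1.000e-01 -1.140e+01] [ 25.7  20.9  92.9 -13.1  76.5  41.3] [-0.6 -0.  -0.9] 59.63666240088783
bottle cap [739.73603787 200.576753   136.25891763]
beaker rim [[ 770.01706609 -152.79447653   85.        ]] [[ 780.42839348 -158.16244094   85.        ]] bottle base [[743.24374843 197.338059     0.        ]]
```

View pics/w6.png

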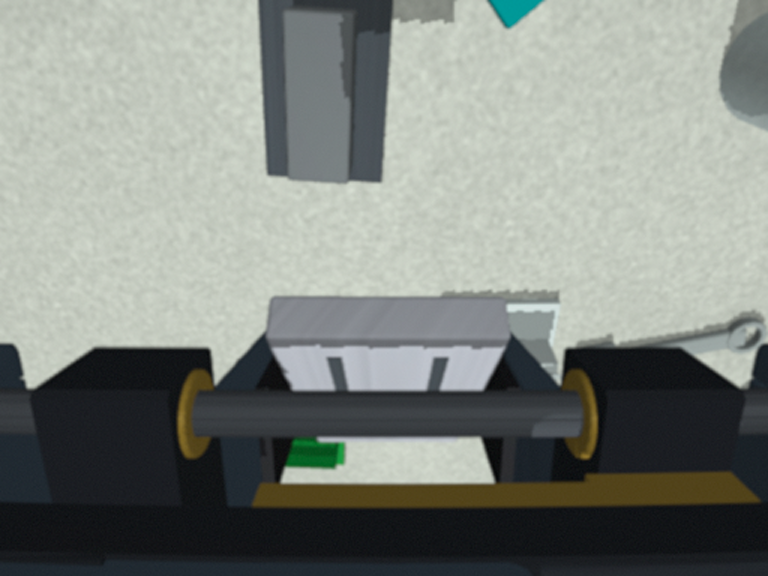

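drive_tool(motion=[[[0.0057,-0.0144,-0.0058],[0.1046,-0.02,0.0016]],[[0.0057,-0.0144,-0.0058],[0.1046,-0.02,0.0016]],[[0.0057,-0.0144,-0.0058],[0.1046,-0.02,0.0016]],[[0.0057,-0.0144,-0.0058],[0.1046,-0.02,0.0016]],[[0.0057,-0.0144,-0.0058],[0.1046,-0.02,0.0016]],[[0.0057,-0.0144,-0.0058],[0.1046,-0.02,0.0016]],[[0.0057,-0.0144,-0.0058],[0.1046,-0.02,0.0016]],[[0.0057,-0.0144,-0.0058],[0.1046,-0.02,0.0016]],[[0.0057,-0.0144,-0.0058],[0.1046,-0.02,0.0016]],[[0.0057,-0.0144,-0.0058],[0.1046,-0.02,0.0016]]])

```text
time_s: 7.17
ee_pos: [558.0, 27.3, 120.8]
ee_rot: [-135.1, 0.0, -10.2]
force: [-0.5, 1.0, -2.6]
gripper_width: 59.9
```

```bash
cat > look.py <<'E'
import sys
from h import *
from scipy.spatial.transform import Rotation as R
n=sys.argv[1]
for c in sys.argv[2:]:
    im=env.grab_frame(c); cv2.imwrite(f"pics/{n}_{c}_raw.png",im[:,:,::-1])
s=env.state();M=R.from_euler('xyz',s["ee_rot"],degrees=True).as_matrix()
print(s["time_s"],s["ee_pos"].round(1),s["ee_rot"].round(2),"q",s["qpos"].round(1),"F",s["force"].round(1),"T",s["torque"].round(2),s["gripper_width"].round(1))
print("d",M[:,2].round(3),"x",M[:,0].round(3),"G",(s["ee_pos"]-19*M[:,2]).round(1))
E
python3 look.py a7 scene top wrist
python3 - <<'E'
import cv2
s=cv2.imread("pics/a7_scene_raw.png")[90:240,180:340];t=cv2.imread("pics/a7_top_raw.png")[130:260,200:340]
cv2.imwrite("pics/a7s.png",cv2.resize(s,None,fx=4,fy=4,interpolation=cv2.INTER_CUBIC));cv2.imwrite("pics/a7t.png",cv2.resize(t,None,fx=4,fy=4,interpolation=cv2.INTER_CUBIC))
E
```

```text
Traceback (most recent call last):
  File "look.py", line 8, in <module>
    print(s["time_s"],s["ee_pos"].round(1),s["ee_rot"].round(2),"q",s["qpos"].round(1),"F",s["force"].round(1),"T",s["torque"].round(2),s["gripper_width"].round(1))
                                                                                                                                        ^^^^^^^^^^^^^^^^^^^^^^^^
AttributeError: 'float' object has no attribute 'round'
```

View pics/a7s.png

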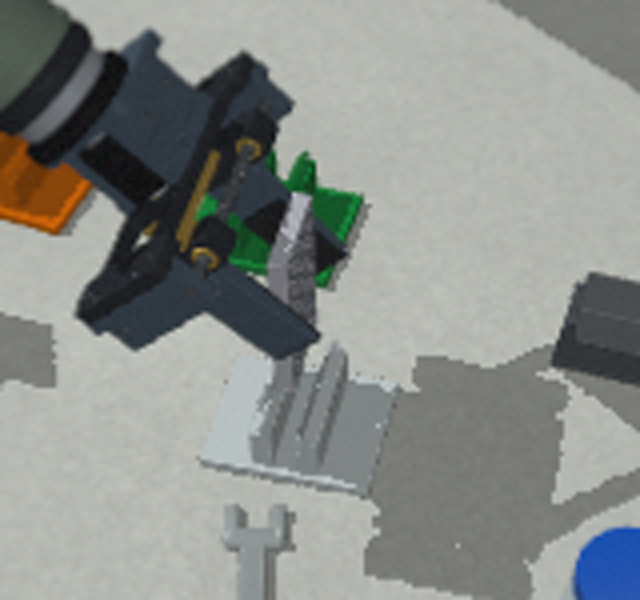

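View pics/a7_wrist_raw.png

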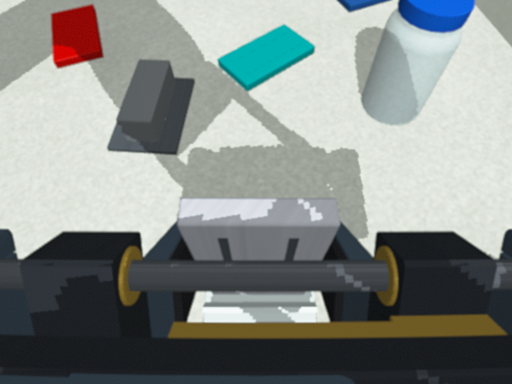

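```bash
sed -i 's/s\["gripper_width"\].round(1)/round(s["gripper_width"],1)/' look.py
cat > ov.py <<'E'
import sys
from h import *
from scipy.spatial.transform import Rotation as R
STAND=(555.4,14.6,np.radians(-10.5)); STAGE=(492.2,-205.7,np.radians(12.8))
def Wp(q,l): l=np.array(l,float);c,s=np.cos(q[2]),np.sin(q[2]);return np.c_[l[:,0]*c-l[:,1]*s+q[0],l[:,0]*s+l[:,1]*c+q[1],l[:,2]]
def boxpts(c,A,h):
    return np.array([c+A@(np.array([i,j,k])*h) for i in(-1,1) for j in(-1,1) for k in(-1,1)])
E_=[(a,b) for a in range(8) for b in range(a) if bin(a^b).count("1")==1]
def draw(im,p,P,k,off,col):
    u=(proj(p,P)-off+.5)*k-.5
    for a,b in E_: cv2.line(im,tuple(u[a].round().astype(int)),tuple(u[b].round().astype(int)),col,1,cv2.LINE_AA)
def overlay(n,c,plate,reg,k,out):
    im=cv2.imread(f"pics/{n}_{c}_raw.png"); x0,y0,w,h=reg
    im=cv2.resize(im[y0:y0+h,x0:x0+w],None,fx=k,fy=k,interpolation=cv2.INTER_CUBIC); p=env.camera_params(c)
    if plate is not None: draw(im,p,plate,k,np.array([x0,y0]),(0,0,255))
    c_,s_=np.cos(STAND[2]),np.sin(STAND[2]);A=np.array([[c_,-s_,0],[s_,c_,0],[0,0,1]]);o=np.array([*STAND[:2],0])
    draw(im,p,boxpts(o+A@[0,0,4],A,np.array([45,55,4])),k,np.array([x0,y0]),(0,200,0))
    for s in(-1,1): draw(im,p,boxpts(o+A@[0,15*s,26.5],A,np.array([40,7,18.5])),k,np.array([x0,y0]),(255,0,0))
    c_,s_=np.cos(STAGE[2]),np.sin(STAGE[2]);A=np.array([[c_,-s_,0],[s_,c_,0],[0,0,1]]);o=np.array([*STAGE[:2],0])
    draw(im,p,boxpts(o+A@[0,-75,20],A,np.array([18,75,20])),k,np.array([x0,y0]),(0,200,0))
    draw(im,p,boxpts(o+A@[0,4,45],A,np.array([28,4,5])),k,np.array([x0,y0]),(255,0,0))
    cv2.imwrite(out,im)
def heldplate(s,off,ang):
    "ang: angle (rad) about tool x from the 45deg convention; long axis"
    M=R.from_euler('xyz',s["ee_rot"],degrees=True).as_matrix(); G=s["ee_pos"]-19*M[:,2]
    # plate 'up/long' axis pointing to hand side: -z rotated 45 about x
    long=-M[:,2]*np.cos(ang)+M[:,1]*np.sin(ang); n=np.cross(M[:,0],long)
    A=np.c_[M[:,0],long,n]; return boxpts(G-off*long,A,np.array([30,55,6])),G-off*long,A
E
python3 look.py a7
python3 - <<'E'
from ov import *
s=env.state()
for ang in (np.pi/4,-np.pi/4):
    P,c,A=heldplate(s,7.6,ang); print(c.round(1),A.round(3).tolist())
P,c,A=heldplate(s,7.6,-np.pi/4) 
if abs(A[2,1])<.9: P,c,A=heldplate(s,7.6,np.pi/4)
overlay("a7","scene",P,(180,90,160,150),4.5,"pics/a7s_ov.png"); overlay("a7","top",P,(200,130,140,130),4.5,"pics/a7t_ov.png")
E
```

```text
7.3167 [557.3  26.2 117.7] [-135.39    0.5   -10.41] q [-22.9  27.6 106.5  47.8  67.6 -40.1] F [-0.2  0.6 -1.5] T [-0.6   0.04  0.  ] 59.4
d [ 0.121  0.692 -0.712] x [ 0.984 -0.181 -0.009] G [555.   13.1 131.3]
[556.4  20.5 131.2] [[0.984, -0.181, -0.01], [-0.181, -0.984, -0.005], [-0.009, 0.007, -1.0]]
[554.9  13.  123.7] [[0.984, 0.01, -0.181], [-0.181, 0.005, -0.984], [-0.009, 1.0, 0.007]]
```

View pics/a7s_ov.png

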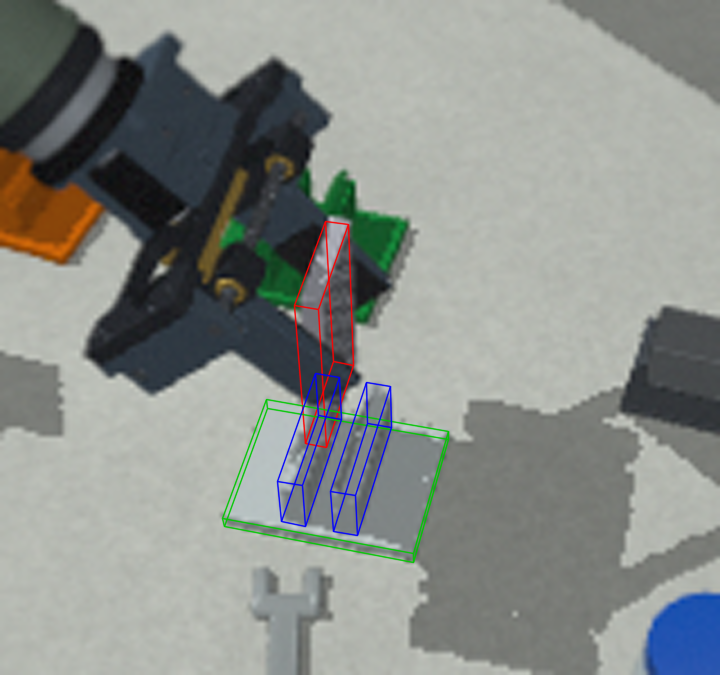

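View pics/a7t_ov.png

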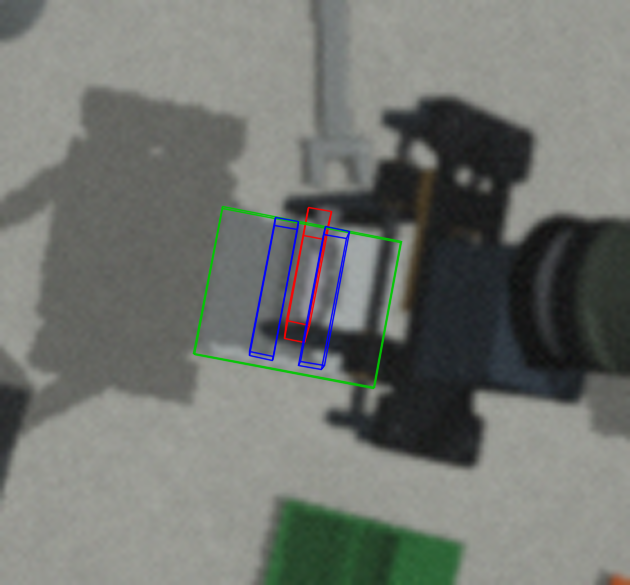

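The overlay from the hand pose matches the held plate. Its lower end points into the slot, with about 1.5 mm of y correction left. Descending slowly.

drive_tool(motion=[[[0.0004,0.0015,-0.002],[0.006,-0.008,0]],[[0,0,-0.004],[0,0,0]],[[0,0,-0.004],[0,0,0]],[[0,0,-0.004],[0,0,0]],[[0,0,-0.004],[0,0,0]],[[0,0,-0.003],[0,0,0]],[[0,0,-0.003],[0,0,0]],[[0,0,-0.003],[0,0,0]],[[0,0,-0.003],[0,0,0]],[[0,0,-0.003],[0,0,0]]])

```text
time_s: 8.15
ee_pos: [558.6, 30.0, 86.8]
ee_rot: [-135.0, -0.2, -10.2]
force: [-0.9, -5.3, 12.7]
gripper_width: 60.0
```

```bash
python3 look.py a8 scene
python3 - <<'E'
from ov import *
s=env.state()
P,c,A=heldplate(s,7.6,-np.pi/4) 
print(c.round(1),A[:,1].round(3))
overlay("a8","scene",P,(180,90,160,150),4.5,"pics/a8s_ov.png")
E
```

```text
8.2 [558.6  29.9  86.9] [-134.93   -0.2   -10.23] q [-22.8  30.  108.4  49.9  64.7 -44.4] F [-1.2 -1.2  1.6] T [-0.54  0.23  0.1 ] 59.7
d [ 0.128  0.696 -0.706] x [ 0.984 -0.178  0.004] G [556.2  16.7 100.3]
[556.2  16.7  92.7] [-0.004 -0.001  1.   ]
```

View pics/a8s_ov.png

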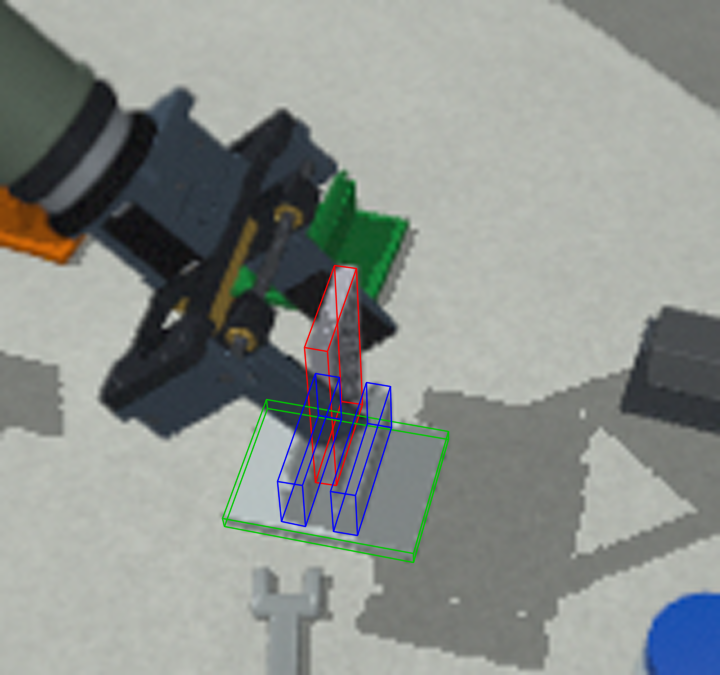

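The plate's lower end has just entered the lip. A brief −y, +z contact force agrees with the commanded pose being about 2 mm too far in +y, so I'm correcting by −2 mm and going on down.

drive_tool(motion=[[[-0.0004,-0.001,0],[0,0,0]],[[-0.0003,-0.001,0],[0,0,0]],[[0,0,-0.003],[0,0,0]],[[0,0,-0.003],[0,0,0]],[[0,0,-0.003],[0,0,0]],[[0,0,-0.003],[0,0,0]],[[0,0,-0.003],[0,0,0]],[[0,0,-0.003],[0,0,0]],[[0,0,-0.003],[0,0,0]],[[0,0,-0.003],[0,0,0]]])

```text
time_s: 9.03
ee_pos: [557.8, 28.0, 62.6]
ee_rot: [-135.0, -0.2, -10.2]
force: [0.2, -0.6, -2.9]
gripper_width: 60.0
```

```bash
python3 look.py a9 scene
```

```text
9.0833 [557.5  28.1  62.1] [-134.98   -0.15  -10.22] q [-23.   32.1 109.4  50.9  62.8 -47.2] F [ 0.3  0.3 -1.7] T [-0.68  0.1   0.02] 59.8
d [ 0.127  0.696 -0.707] x [ 0.984 -0.177  0.003] G [555.1  14.8  75.5]
```

drive_tool(motion=[[[0,0,-0.001],[0,0,0]],[[0,0,-0.001],[0,0,0]],[[0,0,-0.001],[0,0,0]],[[0,0,-0.001],[0,0,0]],[[0,0,0],[0,0,0]],[[0,0,0],[0,0,0]],[[0,0,0],[0,0,0]],[[0,0,0],[0,0,0]],[[0,0,0],[0,0,0]],[[0,0,0],[0,0,0]]])

```text
time_s: 9.92
ee_pos: [557.9, 28.0, 59.0]
ee_rot: [-135.0, -0.2, -10.2]
force: [0.6, 1.1, -1.4]
gripper_width: 59.8
```

drive_tool(motion=[[[0,0,-0.0005],[0,0,0]],[[0,0,-0.0005],[0,0,0]],[[0,0,-0.0005],[0,0,0]],[[0,0,-0.0005],[0,0,0]],[[0,0,0],[0,0,0]],[[0,0,0],[0,0,0]],[[0,0,0],[0,0,0]],[[0,0,0],[0,0,0]],[[0,0,0],[0,0,0]],[[0,0,0],[0,0,0]]])

```text
time_s: 10.75
ee_pos: [557.8, 28.1, 57.0]
ee_rot: [-135.0, -0.2, -10.2]
force: [-0.9, 0.7, -1.8]
gripper_width: 59.7
```

```bash
python3 look.py a10 scene
```

```text
10.8 [557.8  28.1  57. ] [-134.97   -0.21  -10.22] q [-23.   32.6 109.6  51.2  62.3 -47.8] F [ 0.  -0.1 -0.4] T [-0.5   0.04 -0.04] 59.8
d [ 0.128  0.696 -0.707] x [ 0.984 -0.177  0.004] G [555.4  14.8  70.4]
```

drive_tool(motion=[[[0,0,-0.0005],[0,0,0]],[[0,0,-0.0005],[0,0,0]],[[0,0,-0.0005],[0,0,0]],[[0,0,-0.0005],[0,0,0]],[[0,0,0],[0,0,0]],[[0,0,0],[0,0,0]],[[0,0,0],[0,0,0]],[[0,0,0],[0,0,0]],[[0,0,0],[0,0,0]],[[0,0,0],[0,0,0]]])

```text
time_s: 11.63
ee_pos: [558.0, 28.3, 57.0]
ee_rot: [-134.8, -0.3, -10.2]
force: [-2.5, -2.9, 9.0]
gripper_width: 59.8
```

```bash
python3 look.py a11 scene
python3 - <<'E'
from ov import *
s=env.state()
P,c,A=heldplate(s,7.6,-np.pi/4) 
overlay("a11","scene",P,(200,110,110,110),6,"pics/a11s_ov.png")
im=cv2.imread("pics/a11_scene_raw.png")[110:220,200:310]; cv2.imwrite("pics/a11s.png",cv2.resize(im,None,fx=5,fy=5,interpolation=cv2.INTER_CUBIC))
E
```

```text
11.6833 [558.   28.3  57. ] [-134.81   -0.26  -10.2 ] q [-23.   32.6 109.6  51.4  62.4 -48. ] F [-2.4 -3.2  9.8] T [0.24 0.55 0.29] 59.9
d [ 0.129  0.698 -0.705] x [ 0.984 -0.177  0.004] G [555.5  15.   70.4]
```

View pics/a11s.png

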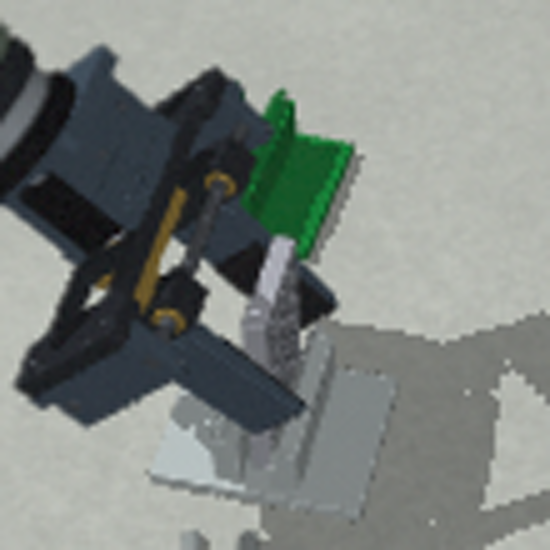

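The slot floor was touched at grasp z = 70.4 (70.6 expected), with about 10 N up. Easing off 1 mm and opening.

drive_tool(motion=[[[0,0,0.001],[0,0,0]],[[0,0,0],[0,0,0]],[[0,0,0],[0,0,0]],[[0,0,0],[0,0,0]],[[0,0,0],[0,0,0]],[[0,0,0],[0,0,0]],[[0,0,0],[0,0,0]],[[0,0,0],[0,0,0]],[[0,0,0],[0,0,0]],[[0,0,0],[0,0,0]]], claw=1)

```text
time_s: 12.52
ee_pos: [557.8, 28.0, 55.9]
ee_rot: [-135.0, -0.2, -10.2]
force: [0.3, -0.0, -0.6]
gripper_width: 91.1
```

```bash
python3 look.py a12 scene wrist
python3 - <<'E'
from ov import *
im=cv2.imread("pics/a12_scene_raw.png")[110:220,200:310]; cv2.imwrite("pics/a12s.png",cv2.resize(im,None,fx=5,fy=5,interpolation=cv2.INTER_CUBIC))
E
```

```text
12.6167 [557.8  28.   56. ] [-134.97   -0.21  -10.22] q [-23.   32.6 109.7  51.3  62.3 -47.9] F [ 0.3 -0.2  0. ] T [-0.41  0.02 -0.02] 90.8
d [ 0.128  0.696 -0.707] x [ 0.984 -0.177  0.004] G [555.4  14.8  69.4]
```

View pics/a12s.png

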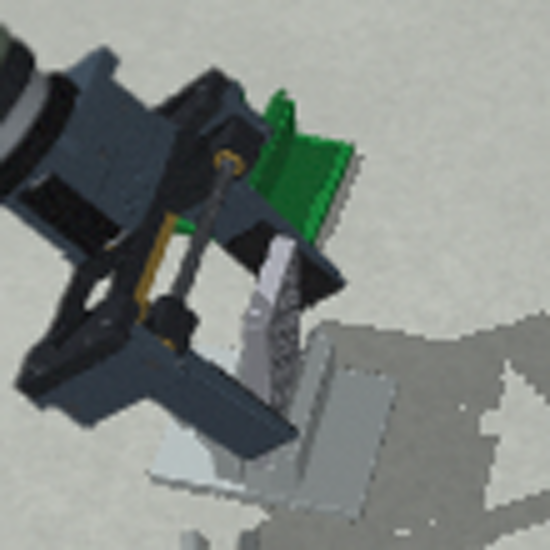

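View pics/a12_wrist_raw.png

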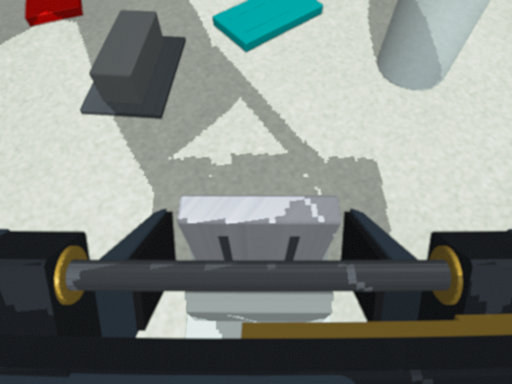

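The plate stands on its own in the slot with the gripper open at 91 mm. Backing off along the fingers and swinging to the other side.

drive_tool(motion=[[[-0.001,-0.005,0.005],[0,0,0]],[[-0.0019,-0.0105,0.0105],[0,0,0]],[[-0.0019,-0.0105,0.0105],[0,0,0]],[[-0.0019,-0.0105,0.0105],[0,0,0]],[[-0.0019,-0.0105,0.0105],[0,0,0]],[[-0.0019,-0.0105,0.0105],[0,0,0]],[[0,0,0.025],[-0.098,0.018,0]],[[0,0,0.025],[-0.098,0.018,0]],[[0,0,0.025],[-0.098,0.018,0]],[[0,0,0.025],[-0.098,0.018,0]]])

```text
time_s: 13.45
ee_pos: [547.2, -30.6, 215.7]
ee_rot: [-158.1, -0.2, -10.3]
force: [0.1, -0.8, -1.4]
gripper_width: 91.1
```

drive_tool(motion=[[[0.0018,0.0095,-0.001],[-0.115,0.0215,0]],[[0.0018,0.0095,-0.001],[-0.115,0.0215,0]],[[0.0018,0.0095,-0.001],[-0.115,0.0215,0]],[[0.0018,0.0095,-0.001],[-0.115,0.0215,0]],[[0.0018,0.0095,-0.001],[-0.115,0.0215,0]],[[0.0018,0.0095,-0.001],[-0.115,0.0215,0]],[[0.0018,0.0095,-0.001],[-0.115,0.0215,0]],[[0.0018,0.0095,-0.001],[-0.115,0.0215,0]],[[0.0018,0.0095,-0.001],[-0.115,0.0215,0]],[[0.0018,0.0095,-0.001],[-0.115,0.0215,0]]])

```text
time_s: 14.28
ee_pos: [565.7, 66.4, 204.8]
ee_rot: [134.9, 0.2, -10.3]
force: [1.1, -0.3, -0.4]
gripper_width: 91.1
```

```bash
python3 wr.py a13; python3 look.py a13 scene top
python3 - <<'E'
from ov import *
c_,s_=np.cos(STAND[2]),np.sin(STAND[2]);A=np.array([[c_,-s_,0],[s_,c_,0],[0,0,1]])
P=boxpts(np.array([*STAND[:2],63]),A,np.array([30,6,55]))
overlay("a13","scene",P,(200,110,110,110),6,"pics/a13s_ov.png");overlay("a13","top",P,(215,145,100,80),7,"pics/a13t_ov.png")
E
```

```text
14.2833 [565.7  66.4 204.8] [134.9   0.2 -10.3] [ 25.3  31.9  83.4 -35.2  94.2  42.4] [ 1.1 -0.3 -0.4] 91.09249337522452
14.4333 [565.1  67.3 201.2] [135.05   0.58 -10.16] q [ 25.3  32.1  83.6 -35.   93.9  42.2] F [ 0.3 -0.2  0.1] T [ 0.41 -0.16  0.02] 91.2
d [-0.132 -0.694 -0.708] x [ 0.984 -0.176 -0.01 ] G [567.6  80.4 214.7]
```

View pics/a13s_ov.png

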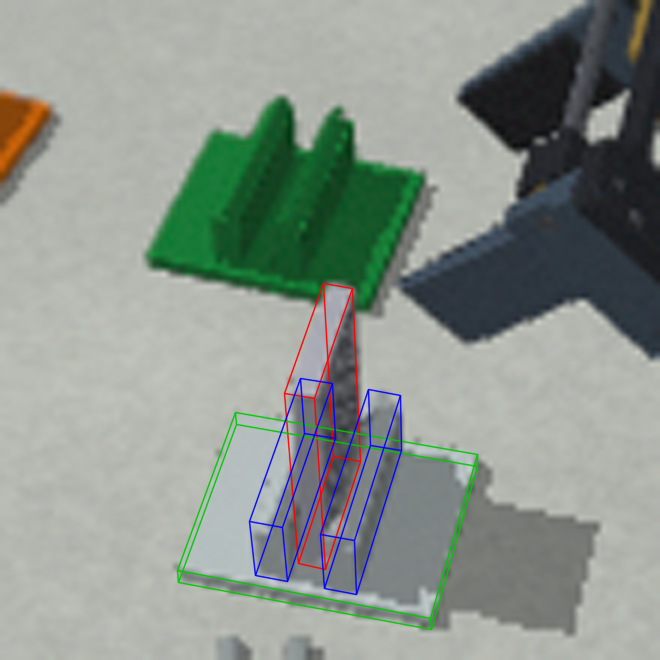

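View pics/a13t_ov.png

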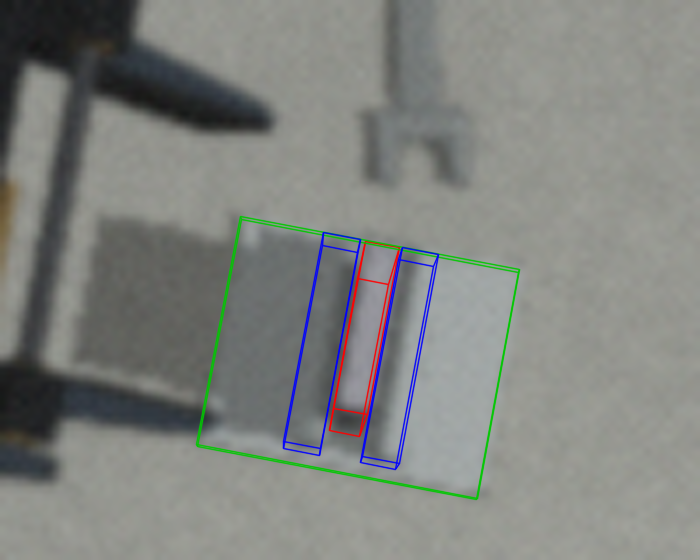

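View pics/a13.png

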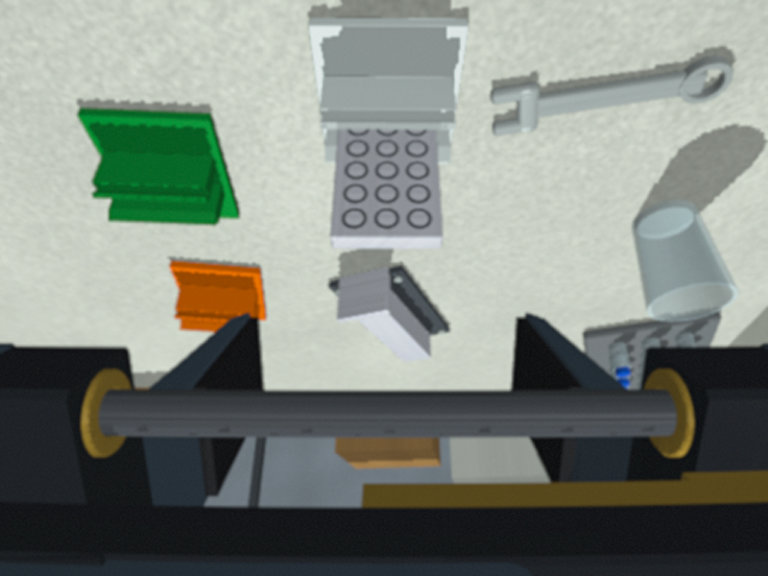

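The plate stands upright in the slot, free of the gripper, with its wells facing +y towards the hand. Its midline (≈386) lies on the finger midline (≈387). Taking it from this side.

drive_tool(motion=[[[0,0,-0.0205],[0,0,0]],[[0,0,-0.0205],[0,0,0]],[[0,0,-0.0205],[0,0,0]],[[0,0,-0.0205],[0,0,0]],[[-0.0013,-0.0069,-0.0071],[0,0,0]],[[-0.0013,-0.0069,-0.0071],[0,0,0]],[[-0.0013,-0.0069,-0.0071],[0,0,0]],[[-0.0013,-0.0069,-0.0071],[0,0,0]],[[-0.0013,-0.0069,-0.0071],[0,0,0]],[[-0.0013,-0.0069,-0.0071],[0,0,0]]])

```text
time_s: 15.27
ee_pos: [557.6, 23.2, 79.0]
ee_rot: [135.2, 0.3, -10.3]
force: [0.6, 0.7, -0.6]
gripper_width: 91.1
```

drive_tool(motion=[[[-0.0006,-0.0028,-0.0026],[0,0,0]],[[-0.0006,-0.0028,-0.0026],[0,0,0]],[[-0.0006,-0.0028,-0.0026],[0,0,0]],[[-0.0006,-0.0028,-0.0026],[0,0,0]],[[-0.0006,-0.0028,-0.0026],[0,0,0]],[[-0.0006,-0.0028,-0.0026],[0,0,0]],[[-0.0006,-0.0028,-0.0026],[0,0,0]],[[-0.0006,-0.0028,-0.0026],[0,0,0]],[[0,0,0],[0,0,0]],[[0,0,0],[0,0,0]]])

```text
time_s: 16.1
ee_pos: [552.6, 1.6, 58.0]
ee_rot: [135.2, 0.4, -10.3]
force: [-0.7, -0.3, -0.0]
gripper_width: 91.2
```

```bash
python3 wr.py a14; python3 look.py a14 scene;  python3 - <<'E'
import cv2
im=cv2.imread("pics/a14_scene_raw.png")[90:220,220:360]; cv2.imwrite("pics/a14s.png",cv2.resize(im,None,fx=4.5,fy=4.5,interpolation=cv2.INTER_CUBIC))
E
```

```text
16.1 [552.6   1.6  58. ] [135.2   0.4 -10.3] [ 20.4  37.8  97.  -38.5  76.   50.7] [-0.7 -0.3 -0. ] 91.17208976370462
16.2 [552.9   1.8  58.1] [135.17   0.34 -10.31] q [ 20.4  37.8  97.  -38.5  76.   50.7] F [0.1 0.7 0.3] T [ 0.45 -0.12  0.  ] 91.1
d [-0.13  -0.693 -0.709] x [ 0.984 -0.179 -0.006] G [555.3  15.   71.6]
```

View pics/a14s.png

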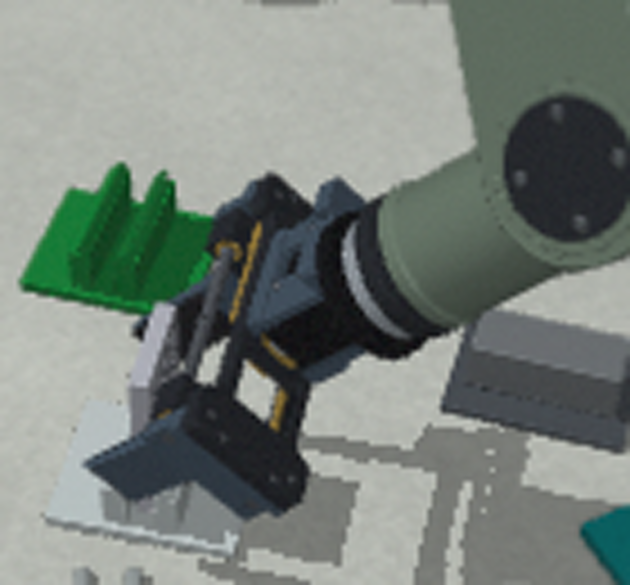

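View pics/a14.png

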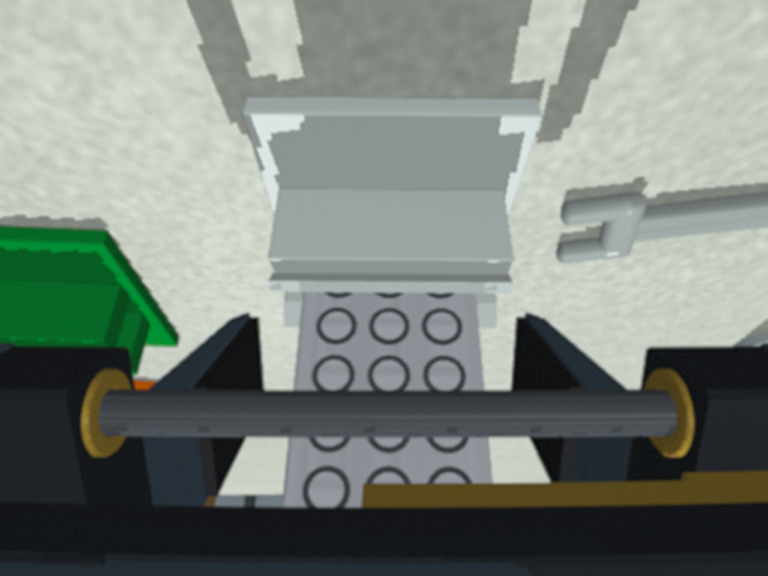

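The fingers straddle the plate, centred (wells' middle column at 389). Closing.

drive_tool(motion=[[[0,0,0],[0,0,0]],[[0,0,0],[0,0,0]],[[0,0,0],[0,0,0]],[[0,0,0],[0,0,0]],[[0,0,0],[0,0,0]],[[0,0,0],[0,0,0]],[[0,0,0],[0,0,0]],[[0,0,0],[0,0,0]],[[0,0,0],[0,0,0]],[[0,0,0],[0,0,0]]], claw=0, force=40)

```text
time_s: 17.03
ee_pos: [552.8, 1.8, 58.1]
ee_rot: [135.2, 0.3, -10.3]
force: [1.0, -0.4, 1.7]
gripper_width: 59.8
```

drive_tool(motion=[[[0,0,0.004],[0,0,0]],[[0,0,0.008],[0,0,0]],[[0,0,0.012],[0,0,0]],[[0,0,0.015],[0,0,0]],[[0,0,0.015],[0,0,0]],[[0,0,0.015],[0,0,0]],[[0,0,0.015],[0,0,0]],[[0,0,0.012],[0,0,0]],[[0,0,0.008],[0,0,0]],[[0,0,0.004],[0,0,0]]])

```text
time_s: 17.87
ee_pos: [553.1, 1.8, 167.7]
ee_rot: [135.2, 0.2, -10.3]
force: [0.6, -0.2, -2.1]
gripper_width: 59.8
```

```bash
python3 wr.py a15; python3 look.py a15 scene top;  python3 - <<'E'
from ov import *
s=env.state()
P,c,A=heldplate(s,8.6,np.pi/4); print(A[:,1].round(2))
if A[2,1]<.9: P,c,A=heldplate(s,8.6,-np.pi/4); print(A[:,1].round(2))
overlay("a15","scene",P,(210,80,110,110),6,"pics/a15s_ov.png");overlay("a15","top",P,(215,145,100,80),7,"pics/a15t_ov.png")
E
```

```text
17.8667 [553.1   1.8 167.7] [135.2   0.2 -10.3] [ 20.4  30.6  91.6 -37.3  85.9  43. ] [ 0.6 -0.2 -2.1] 59.77441858056145
18.0167 [552.6   1.8 165.9] [135.18   0.37 -10.31] q [ 20.4  30.7  91.7 -37.2  85.8  43. ] F [-0.5  0.5 -1.9] T [ 0.62 -0.2   0.05] 59.5
d [-0.131 -0.693 -0.709] x [ 0.984 -0.179 -0.006] G [555.1  14.9 179.4]
[ 0.01 -0.    1.  ]
```

View pics/a15s_ov.png

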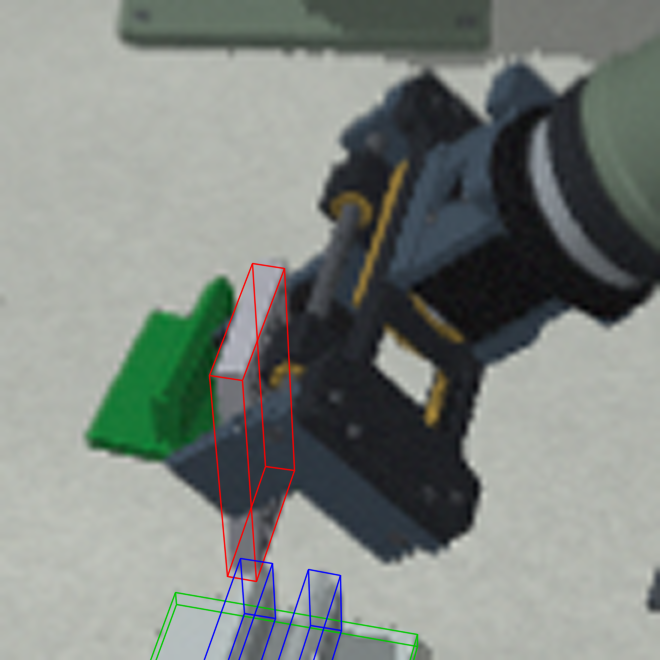

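View pics/a15.png

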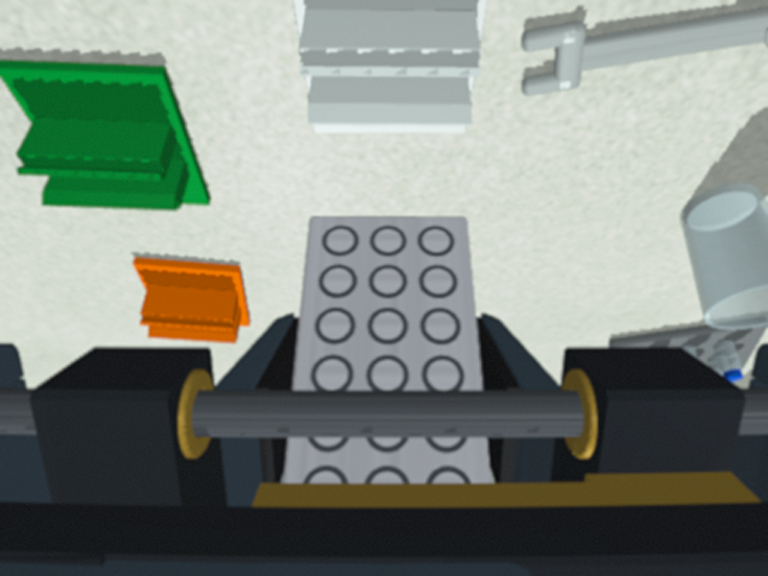

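Run:
```python
from ov import *
import pickle
from scipy.optimize import least_squares
s,p,im=pickle.load(open("pics/a15.pkl","rb"))
uv=(np.array([(311,217),(466,217),(482,374)])+.5)/1.5-.5
M=R.from_euler('xyz',s["ee_rot"],degrees=True).as_matrix(); G=s["ee_pos"]-19*M[:,2]
def face(off,ang,dx=0,dz=0):
    P,c,A=heldplate(s,off,ang)
    if 0: pass
    # well face side: toward hand(+y world): n sign
    n=A[:,2]*np.sign(A[1,2]); 
    return np.array([c+A[:,0]*(-30+dx)-A[:,1]*55+n*6,c+A[:,0]*(30+dx)-A[:,1]*55+n*6])
for off in (6,8.6,11):
  for a in (-.1,-.05,0,.05,.1):
    for sgn in (1,):
        print(off,a,proj(p,face(off,np.pi/4+a)).round(1).tolist())
print("meas",uv[:2].round(1).tolist())
```

```text
6 -0.1 [[208.2, 152.9], [311.2, 152.9]]
6 -0.05 [[207.5, 149.9], [311.9, 149.9]]
6 0 [[206.7, 147.0], [312.7, 146.9]]
6 0.05 [[206.0, 144.2], [313.5, 144.1]]
6 0.1 [[205.2, 141.6], [314.3, 141.5]]
8.6 -0.1 [[208.5, 149.6], [310.8, 149.6]]
8.6 -0.05 [[207.8, 146.4], [311.5, 146.4]]
8.6 0 [[207.1, 143.3], [312.3, 143.3]]
8.6 0.05 [[206.3, 140.3], [313.1, 140.3]]
8.6 0.1 [[205.5, 137.6], [314.0, 137.5]]
11 -0.1 [[208.9, 146.6], [310.4, 146.6]]
11 -0.05 [[208.2, 143.2], [311.1, 143.2]]
11 0 [[207.4, 140.0], [312.0, 139.9]]
11 0.05 [[206.6, 136.9], [312.8, 136.8]]
11 0.1 [[205.8, 133.9], [313.7, 133.9]]
meas [[207.2, 144.5], [310.5, 144.5]]
```

View pics/a15t_ov.png

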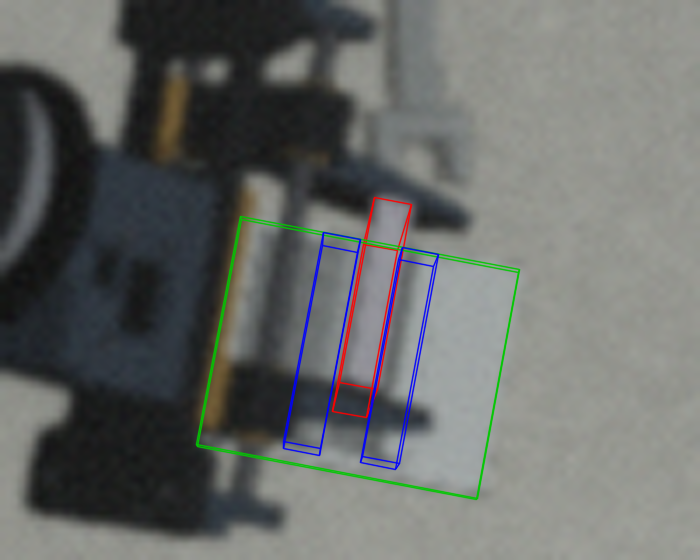

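Plate tilt in the hand is within about 1–2° of square and its offset is about 8.6 mm. I'll compute the 90° turn plus yaw over to the stage.

```bash
cat > turn.py <<'E'
import numpy as np
from scipy.spatial.transform import Rotation as R
# 20 rows: tilt .0784 about current heading + yaw .0202
M=R.from_euler('xyz',[135.2,.2,-10.3],degrees=True); ps=np.radians(-10.3)
for blk in range(2):
    # one constant world-vector per 5 rows for round numbers
    for h in range(2):
        m=ps+.0202*2.5; w=np.round([.0784*np.cos(m),.0784*np.sin(m),.0202],4)
        print(blk,h,w)
        for _ in range(5): M=R.from_rotvec(w)*M; ps+=.0202
print(M.as_euler('xyz',degrees=True), M.as_matrix().round(3))
E
python3 turn.py
```

```text
0 0 [ 0.0777 -0.0101  0.0202]
0 1 [ 0.0784 -0.0022  0.0202]
1 0 [0.0782 0.0057 0.0202]
1 1 [0.0772 0.0136 0.0202]
[-135.00519247   -0.17071192   13.24430912] [[ 0.973  0.164 -0.16 ]
 [ 0.229 -0.688  0.689]
 [ 0.003 -0.707 -0.707]]
```

drive_tool(motion=[[[-0.0023,-0.0135,0.002],[0.0777,-0.0101,0.0198]],[[-0.0023,-0.0135,0.002],[0.0777,-0.0101,0.0198]],[[-0.0023,-0.0135,0.002],[0.0777,-0.0101,0.0198]],[[-0.0023,-0.0135,0.002],[0.0777,-0.0101,0.0198]],[[-0.0023,-0.0135,0.002],[0.0777,-0.0101,0.0198]],[[-0.0023,-0.0135,0.002],[0.0784,-0.0022,0.0198]],[[-0.0023,-0.0135,0.002],[0.0784,-0.0022,0.0198]],[[-0.0023,-0.0135,0.002],[0.0784,-0.0022,0.0198]],[[-0.0023,-0.0135,0.002],[0.0784,-0.0022,0.0198]],[[-0.0023,-0.0135,0.002],[0.0784,-0.0022,0.0198]]])

```text
time_s: 18.85
ee_pos: [528.6, -133.8, 185.7]
ee_rot: [-179.7, 0.4, 1.5]
force: [-0.2, 0.2, -1.9]
gripper_width: 60.0
```

drive_tool(motion=[[[-0.0023,-0.0135,-0.005],[0.0782,0.0057,0.0198]],[[-0.0023,-0.0135,-0.005],[0.0782,0.0057,0.0198]],[[-0.0023,-0.0135,-0.007],[0.0782,0.0057,0.0198]],[[-0.0023,-0.0135,-0.008],[0.0782,0.0057,0.0198]],[[-0.0023,-0.0135,-0.008],[0.0782,0.0057,0.0198]],[[-0.0023,-0.0135,-0.008],[0.0772,0.0136,0.0198]],[[-0.0023,-0.0135,-0.008],[0.0772,0.0136,0.0198]],[[-0.0023,-0.0135,-0.008],[0.0772,0.0136,0.0198]],[[-0.0023,-0.0135,-0.008],[0.0772,0.0136,0.0198]],[[-0.0023,-0.0135,-0.008],[0.0772,0.0136,0.0198]]])

```text
time_s: 19.68
ee_pos: [505.9, -269.4, 111.7]
ee_rot: [-134.8, 0.2, 13.2]
force: [0.6, 0.5, -1.1]
gripper_width: 59.7
```

```bash
python3 wr.py a16; python3 look.py a16 scene top;  python3 - <<'E'
from ov import *
s=env.state()
P,c,A=heldplate(s,8.6,np.pi/4); print(A[:,1].round(3),c)
overlay("a16","scene",P,(85,110,130,110),5.5,"pics/a16s_ov.png");overlay("a16","top",P,(310,160,130,100),5.5,"pics/a16t_ov.png")
E
```

```text
19.6833 [ 505.9 -269.4  111.7] [-134.8    0.2   13.2] [-42.7  42.7  76.8  23.7  99.5 -60.1] [ 0.6  0.5 -1.1] 59.739861108082806
19.8333 [ 505.5 -269.5  109. ] [-134.78    0.42   12.99] q [-42.7  42.9  76.9  23.7  99.3 -60. ] F [-1.2  0.4 -1.1] T [-0.57 -0.29 -0.06] 60.0
d [-0.165  0.69  -0.704] x [ 0.974  0.225 -0.007] G [ 508.7 -282.6  122.4]
[ 0.225 -0.974 -0.004] [ 506.72306773 -274.22287221  122.38967751]
```

View pics/a16s_ov.png

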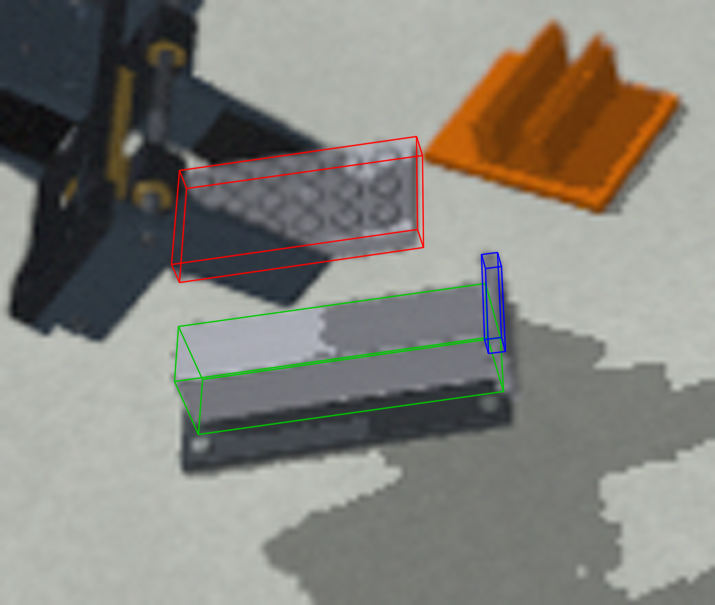

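View pics/a16t_ov.png

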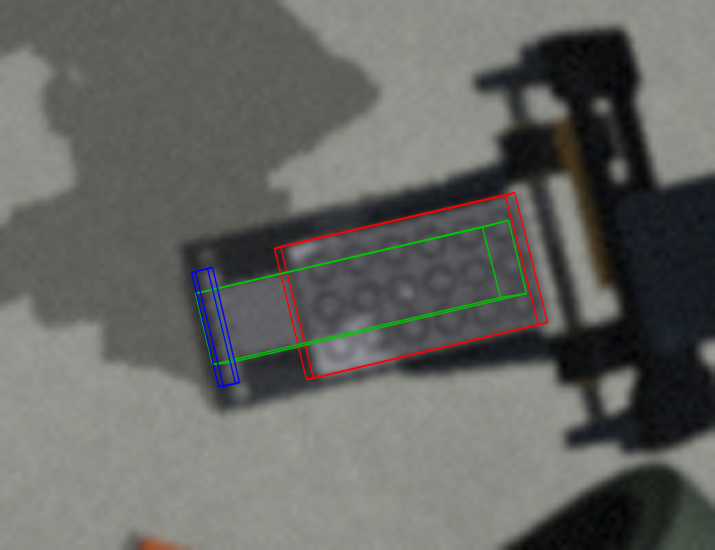

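View pics/a16.png

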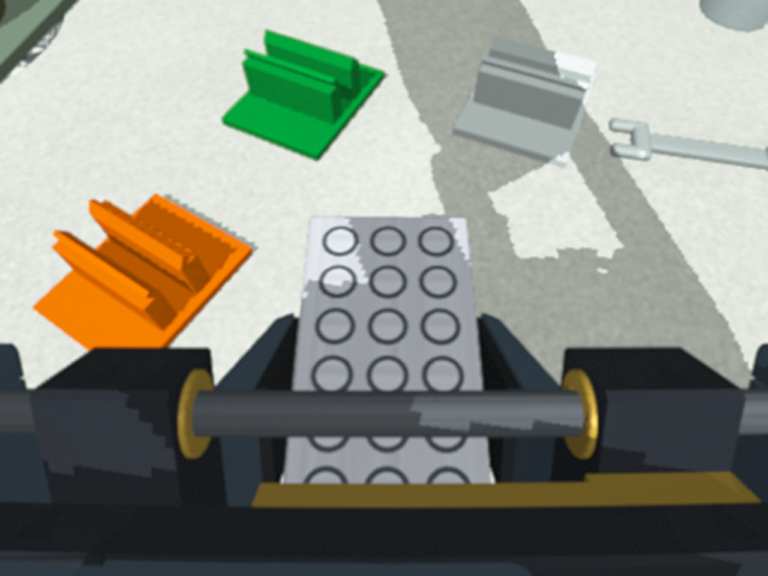

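The plate is over the stage, wells up and aligned, with its front end about 15 mm short of the lip. Lowering.

drive_tool(motion=[[[0,-0.0005,-0.006],[0,0,-0.004]],[[0,-0.0004,-0.008],[0,0,0]],[[0,0,-0.008],[0,0,0]],[[0,0,-0.008],[0,0,0]],[[0,0,-0.008],[0,0,0]],[[0,0,-0.008],[0,0,0]],[[0,0,-0.008],[0,0,0]],[[0,0,-0.006],[0,0,0]],[[0,0,-0.004],[0,0,0]],[[0,0,-0.002],[0,0,0]]])

```text
time_s: 20.67
ee_pos: [506.6, -269.1, 46.3]
ee_rot: [-135.0, 0.2, 12.9]
force: [-0.9, 0.0, -1.9]
gripper_width: 59.6
```

drive_tool(motion=[[[0,0,-0.0015],[0,0,0]],[[0,0,-0.0015],[0,0,0]],[[0,0,-0.0015],[0,0,0]],[[0,0,-0.0015],[0,0,0]],[[0,0,-0.0015],[0,0,0]],[[0,0,-0.001],[0,0,0]],[[0,0,-0.001],[0,0,0]],[[0,0,0],[0,0,0]],[[0,0,0],[0,0,0]],[[0,0,0],[0,0,0]]])

```text
time_s: 21.5
ee_pos: [506.7, -269.2, 37.6]
ee_rot: [-135.0, 0.1, 12.9]
force: [-0.2, 0.2, -2.0]
gripper_width: 59.3
```

```bash
python3 wr.py a17; python3 look.py a17 scene top;  python3 - <<'E'
from ov import *
s=env.state()
P,c,A=heldplate(s,8.6,np.pi/4); print(A[:,1].round(3),c.round(1))
overlay("a17","scene",P,(85,110,130,110),5.5,"pics/a17s_ov.png");overlay("a17","top",P,(310,160,130,100),5.5,"pics/a17t_ov.png")
E
```

```text
21.5 [ 506.7 -269.2   37.6] [-1.35e+02  1.00e-01  1.29e+01] [-42.6  46.9  79.9  23.5  92.5 -62.9] [-0.2  0.2 -2. ] 59.269230487424274
21.65 [ 506.8 -269.2   37.6] [-1.3505e+02  1.2000e-01  1.2870e+01] q [-42.6  46.9  79.9  23.5  92.5 -62.9] F [ 0.4  0.5 -2.2] T [-0.62 -0.22 -0.02] 60.0
d [-0.159  0.688 -0.708] x [ 0.975  0.223 -0.002] G [ 509.8 -282.3   51.1]
[ 0.223 -0.975  0.001] [ 507.9 -273.9   51.1]
```

View pics/a17s_ov.png

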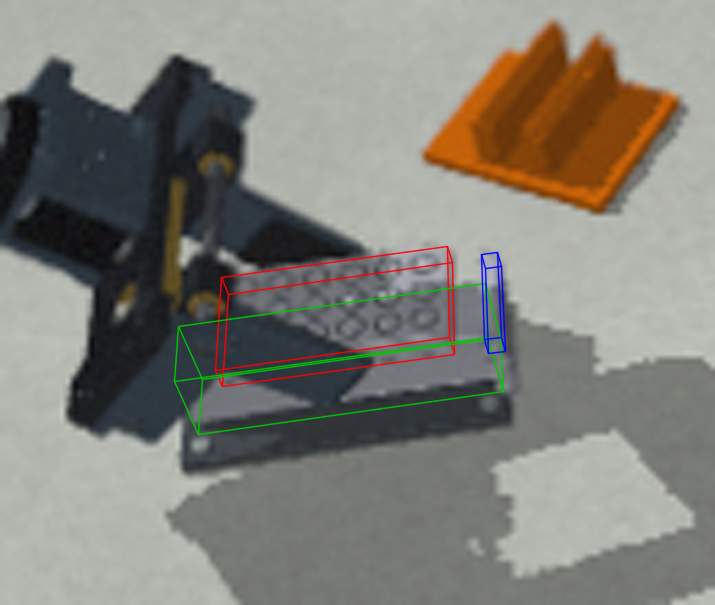

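View pics/a17t_ov.png

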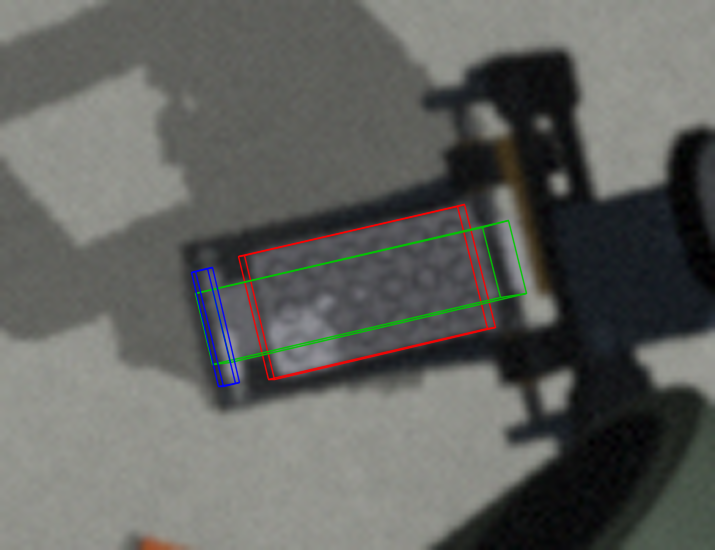

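drive_tool(motion=[[[0,0,-0.001],[0,0,0]],[[0,0,-0.001],[0,0,0]],[[0,0,-0.001],[0,0,0]],[[0,0,-0.0005],[0,0,0]],[[0,0,-0.0005],[0,0,0]],[[0,0,-0.0005],[0,0,0]],[[0,0,0],[0,0,0]],[[0,0,0],[0,0,0]],[[0,0,0],[0,0,0]],[[0,0,0],[0,0,0]]])

```text
time_s: 22.48
ee_pos: [506.7, -269.2, 33.1]
ee_rot: [-135.0, 0.1, 12.9]
force: [-1.0, -0.2, -1.2]
gripper_width: 59.9
```

drive_tool(motion=[[[0,0,-0.0005],[0,0,0]],[[0,0,-0.0005],[0,0,0]],[[0,0,-0.0005],[0,0,0]],[[0,0,0],[0,0,0]],[[0,0,0],[0,0,0]],[[0,0,0],[0,0,0]],[[0,0,0],[0,0,0]],[[0,0,0],[0,0,0]],[[0,0,0],[0,0,0]],[[0,0,0],[0,0,0]]])

```text
time_s: 23.32
ee_pos: [506.8, -269.2, 32.0]
ee_rot: [-135.0, 0.1, 12.9]
force: [-1.3, -2.2, 3.3]
gripper_width: 59.5
```

```bash
python3 wr.py a18; python3 look.py a18 scene
```

```text
23.3167 [ 506.8 -269.2   32. ] [-1.35e+02  1.00e-01  1.29e+01] [-42.7  47.2  80.1  23.5  92.  -63.1] [-1.3 -2.2  3.3] 59.52719572761603
23.4167 [ 506.8 -269.2   32. ] [-1.3502e+02  1.1000e-01  1.2880e+01] q [-42.7  47.2  80.1  23.5  92.  -63.1] F [-0.  -2.8  3.4] T [ 0.28 -0.04  0.07] 59.7
d [-0.159  0.689 -0.707] x [ 0.975  0.223 -0.002] G [ 509.8 -282.3   45.4]
```

View pics/a18.png

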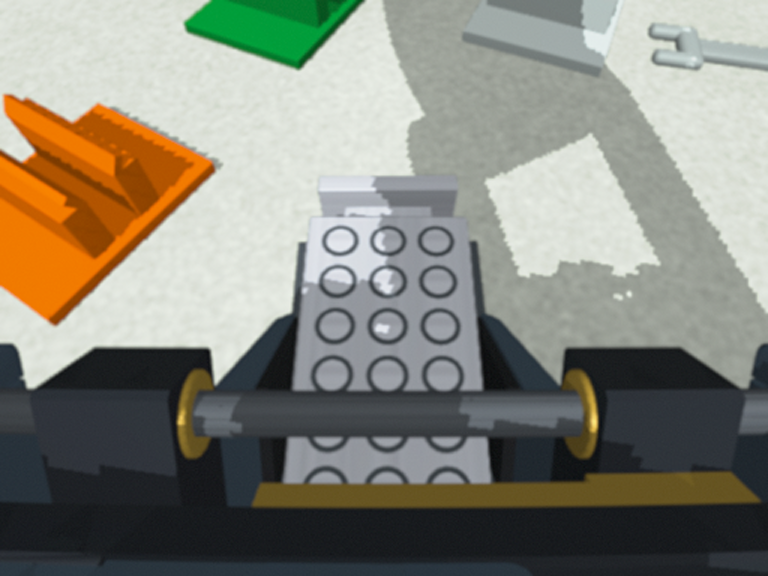

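Contact at grasp z = 45.4, plate lying flat. The wrist view has the lip at 318–457 (mid 387.5) and the plate end at 310–466 (mid 388), parallel, so it is centred. Sliding towards the lip.

drive_tool(motion=[[[-0.0003,0.0012,0],[0,0,0]],[[-0.0003,0.0012,0],[0,0,0]],[[-0.0003,0.0012,0],[0,0,0]],[[-0.0003,0.0012,0],[0,0,0]],[[-0.0003,0.0012,0],[0,0,0]],[[-0.0003,0.0012,0],[0,0,0]],[[-0.0003,0.0012,0],[0,0,0]],[[-0.0002,0.0012,0],[0,0,0]],[[-0.0002,0.0012,0],[0,0,0]],[[-0.0002,0.0012,0],[0,0,0]]])

```text
time_s: 24.25
ee_pos: [504.4, -257.6, 32.0]
ee_rot: [-135.1, 0.1, 12.8]
force: [0.3, -4.1, 5.6]
gripper_width: 60.0
```

```bash
python3 wr.py a19; python3 -c "
import cv2
im=cv2.imread('pics/a19.png')[150:300,240:540]; cv2.imwrite('pics/a19c.png',cv2.resize(im,None,fx=2.5,fy=2.5))"; python3 look.py a19
```

```text
24.25 [ 504.4 -257.6   32. ] [-1.351e+02  1.000e-01  1.280e+01] [-42.1  46.5  81.8  23.9  90.9 -63.2] [ 0.3 -4.1  5.6] 59.97317972840473
24.3 [ 504.4 -257.3   32. ] [-1.3508e+02  8.0000e-02  1.2850e+01] q [-42.1  46.5  81.8  23.9  90.9 -63.2] F [ 0.9 -2.2  4.5] T [ 0.15 -0.15 -0.03] 59.7
d [-0.158  0.688 -0.708] x [ 0.975  0.222 -0.001] G [ 507.4 -270.4   45.4]
```

View pics/a19c.png

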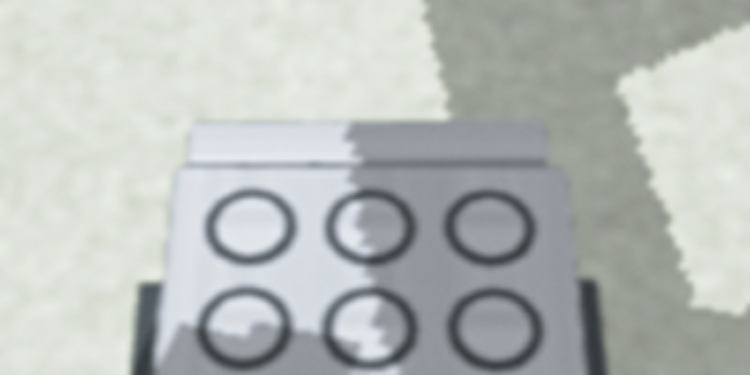

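drive_tool(motion=[[[-0.0001,0.0005,0],[0,0,0]],[[-0.0001,0.0005,0],[0,0,0]],[[-0.0001,0.0005,0],[0,0,0]],[[-0.0001,0.0005,0],[0,0,0]],[[-0.0001,0.0005,0],[0,0,0]],[[-0.0001,0.0005,0],[0,0,0]],[[0,0,0],[0,0,0]],[[0,0,0],[0,0,0]],[[0,0,0],[0,0,0]],[[0,0,0],[0,0,0]]])

```text
time_s: 25.13
ee_pos: [504.1, -255.6, 32.0]
ee_rot: [-135.2, 0.0, 12.8]
force: [1.2, -6.6, 6.2]
gripper_width: 59.7
```

drive_tool(motion=[[[-0.0001,0.0005,0],[0,0,0]],[[-0.0001,0.0005,0],[0,0,0]],[[-0.0001,0.0005,0],[0,0,0]],[[0,0,0],[0,0,0]],[[0,0,0],[0,0,0]],[[0,0,0],[0,0,0]],[[0,0,0],[0,0,0]],[[0,0,0],[0,0,0]],[[0,0,0],[0,0,0]],[[0,0,0],[0,0,0]]])

```text
time_s: 25.97
ee_pos: [504.2, -255.5, 32.0]
ee_rot: [-135.4, -0.0, 12.8]
force: [2.2, -10.6, 7.3]
gripper_width: 59.5
```

```bash
python3 wr.py a20; python3 -c "
import cv2
im=cv2.imread('pics/a20.png')[150:300,240:540]; cv2.imwrite('pics/a20c.png',cv2.resize(im,None,fx=2.5,fy=2.5))"; python3 look.py a20
```

```text
25.9667 [ 504.2 -255.5   32. ] [-135.4   -0.    12.8] [-42.   46.2  82.2  23.9  90.4 -63.2] [  2.2 -10.6   7.3] 59.54139686952298
26.0167 [ 504.2 -255.5   32. ] [-135.4    -0.     12.84] q [-42.   46.2  82.2  23.9  90.4 -63.2] F [  2.3 -10.3   7.4] T [-0.3  -0.05  0.31] 59.8
d [-0.156  0.685 -0.712] x [0.975 0.222 0.   ] G [ 507.1 -268.5   45.5]
```

View pics/a20c.png

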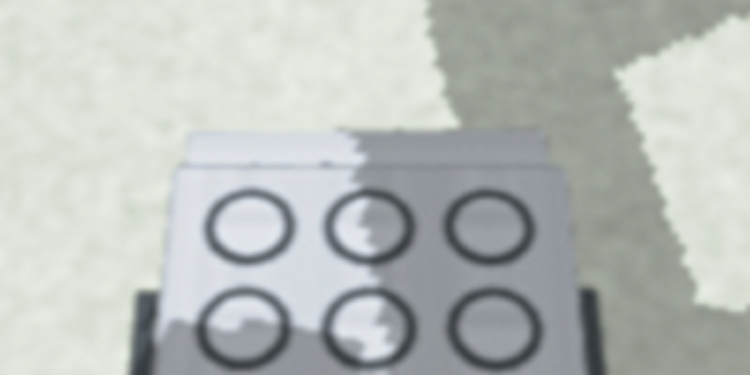

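The plate has stopped against the lip. Position is fixed while the push rose to 10 N, and the picture shows the end flush and parallel, within about 1 mm of centre. Relaxing the push, then opening.

drive_tool(motion=[[[0.0002,-0.001,0.0003],[0,0,0]],[[0.0001,-0.0005,0.0003],[0,0,0]],[[0,0,0],[0,0,0]],[[0,0,0],[0,0,0]],[[0,0,0],[0,0,0]],[[0,0,0],[0,0,0]],[[0,0,0],[0,0,0]],[[0,0,0],[0,0,0]],[[0,0,0],[0,0,0]],[[0,0,0],[0,0,0]]])

```text
time_s: 26.85
ee_pos: [504.1, -255.5, 32.0]
ee_rot: [-135.2, 0.1, 12.8]
force: [2.1, -6.0, 4.2]
gripper_width: 59.7
```

```bash
python3 look.py a21
```

```text
26.85 [ 504.1 -255.5   32. ] [-1.3523e+02  6.0000e-02  1.2840e+01] q [-42.   46.3  82.1  23.9  90.6 -63.1] F [ 2.1 -6.   4.2] T [-0.37 -0.29  0.1 ] 59.7
d [-0.157  0.686 -0.71 ] x [ 0.975  0.222 -0.001] G [ 507.1 -268.5   45.4]
```

Still touching with 6 N. Opening now.

drive_tool(motion=[[[0,-0.0005,0],[0,0,0]],[[0,0,0],[0,0,0]],[[0,0,0],[0,0,0]],[[0,0,0],[0,0,0]],[[0,0,0],[0,0,0]],[[0,0,0],[0,0,0]],[[0,0,0],[0,0,0]],[[0,0,0],[0,0,0]],[[0,0,0],[0,0,0]],[[0,0,0],[0,0,0]]], claw=1)

```text
time_s: 27.68
ee_pos: [503.4, -254.7, 32.2]
ee_rot: [-135.0, 0.1, 12.9]
force: [0.3, -0.7, 0.3]
gripper_width: 91.1
```

```bash
python3 wr.py a22; python3 -c "
import cv2
im=cv2.imread('pics/a22.png')[150:300,240:540]; cv2.imwrite('pics/a22c.png',cv2.resize(im,None,fx=2.5,fy=2.5))"
```

```text
27.6833 [ 503.4 -254.7   32.2] [-1.35e+02  1.00e-01  1.29e+01] [-42.   46.3  82.1  23.9  90.7 -63.1] [ 0.3 -0.7  0.3] 91.1349405424956
```

View pics/a22c.png

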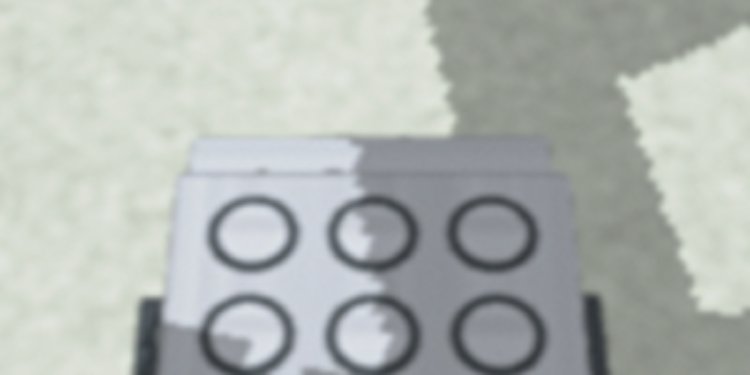

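drive_tool(motion=[[[0.0008,-0.0035,0.0035],[0,0,0]],[[0.0016,-0.0069,0.0071],[0,0,0]],[[0.0016,-0.0069,0.0071],[0,0,0]],[[0.0016,-0.0069,0.0071],[0,0,0]],[[0.0016,-0.0069,0.0071],[0,0,0]],[[0.0016,-0.0069,0.0071],[0,0,0]],[[0.0016,-0.0069,0.0071],[0,0,0]],[[0.0016,-0.0069,0.0071],[0,0,0]],[[0.0016,-0.0069,0.0071],[0,0,0]],[[0.0016,-0.0069,0.0071],[0,0,0]]])

```text
time_s: 28.57
ee_pos: [518.7, -321.0, 100.3]
ee_rot: [-135.0, 0.1, 12.9]
force: [-0.2, -0.5, 1.1]
gripper_width: 91.2
```

drive_tool(motion=[[[0,-0.003,0.018],[-0.0775,-0.0175,0]],[[0,-0.003,0.018],[-0.0775,-0.0175,0]],[[0,-0.003,0.018],[-0.0775,-0.0175,0]],[[0,-0.003,0.018],[-0.0775,-0.0175,0]],[[0,-0.003,0.018],[-0.0775,-0.0175,0]],[[0,-0.003,0.018],[-0.0775,-0.0175,0]],[[0,-0.003,0.018],[-0.0775,-0.0175,0]],[[0,-0.003,0.018],[-0.0775,-0.0175,0]],[[0,-0.003,0.018],[-0.0775,-0.0175,0]],[[0,-0.003,0.018],[-0.0775,-0.0175,0]]])

```text
time_s: 29.4
ee_pos: [518.6, -350.6, 281.6]
ee_rot: [179.2, 0.1, 12.7]
force: [-0.5, 0.1, -0.2]
gripper_width: 90.8
```

drive_tool(motion=[[[0,0,0],[0,0,0]],[[0,0,0],[0,0,0]],[[0,0,0],[0,0,0]],[[0,0,0],[0,0,0]],[[0,0,0],[0,0,0]],[[0,0,0],[0,0,0]],[[0,0,0],[0,0,0]],[[0,0,0],[0,0,0]],[[0,0,0],[0,0,0]],[[0,0,0],[0,0,0]]])

```text
time_s: 30.23
ee_pos: [518.6, -350.3, 279.5]
ee_rot: [179.4, 0.2, 12.7]
force: [-0.5, 0.3, 0.3]
gripper_width: 91.2
```

```bash
python3 wr.py a23; python3 look.py a23 scene top
python3 - <<'E'
from ov import *
c_,s_=np.cos(STAGE[2]),np.sin(STAGE[2]);A=np.array([[c_,-s_,0],[s_,c_,0],[0,0,1]])
P=boxpts(np.array([*STAGE[:2],46])+A@[0,-55,0],A,np.array([30,55,6]))
overlay("a23","scene",P,(85,110,130,110),5.5,"pics/a23s_ov.png")
E
```

```text
30.2333 [ 518.6 -350.3  279.5] [179.4   0.2  12.7] [-34.8  21.2  76.   -0.5  82.6 -47.5] [-0.5  0.3  0.3] 91.16594637338441
30.3833 [ 518.6 -350.3  279.6] [179.44   0.19  12.74] q [-34.8  21.1  76.   -0.5  82.6 -47.5] F [-0.1 -0.2 -0.3] T [-0.02 -0.07  0.01] 91.3
d [-0.001 -0.01  -1.   ] x [ 0.975  0.221 -0.003] G [ 518.7 -350.1  298.6]
```

View pics/a23.png

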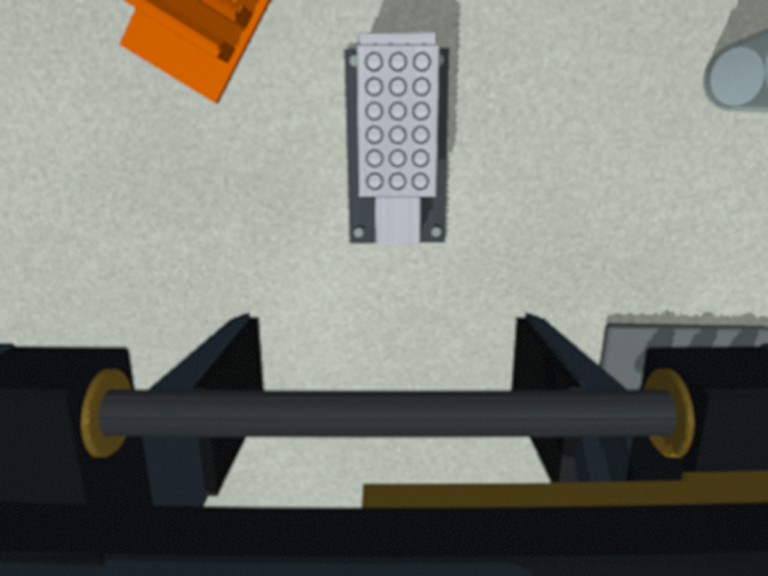

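View pics/a23s_ov.png

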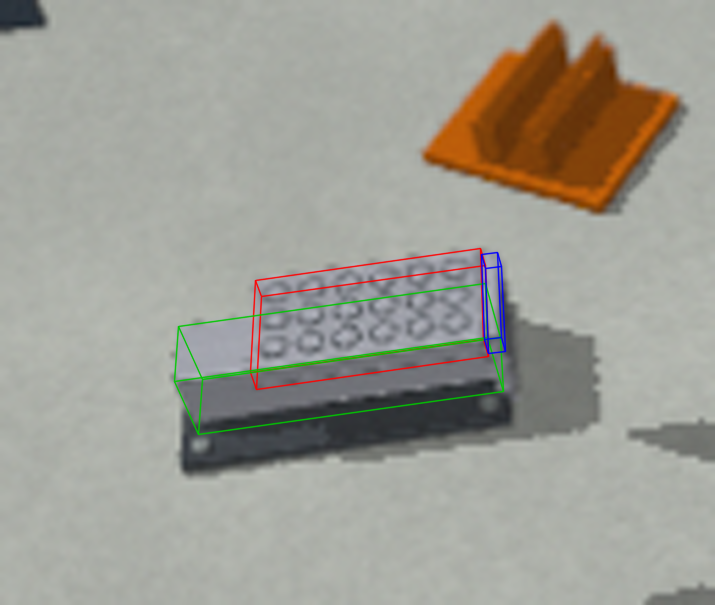

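View pics/a23_scene_raw.png

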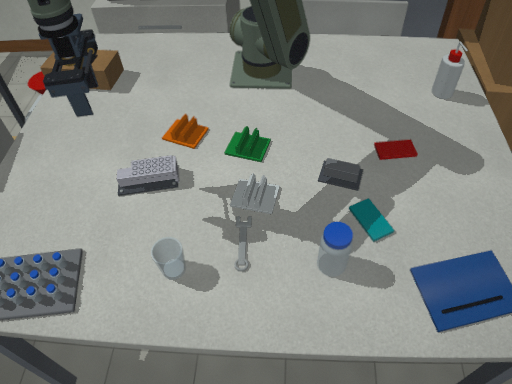

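The final views show the plate wells-up on the stage against the lip at wrist (358–436, 34–196), stage mid 397, and the bystanders in place. One close-up of the lip joint before handing in.

Run:
```python
import pickle,cv2
im=pickle.load(open("pics/a23.pkl","rb"))[2][:,:,::-1]
cv2.imwrite("pics/a23c.png",cv2.resize(im[18:168,222:306],None,fx=4,fy=4,interpolation=cv2.INTER_CUBIC))
a=cv2.imread("pics/scene0.png").astype(int);b=cv2.imread("pics/a23_scene_raw.png").astype(int)
for n,(x,y,w,h) in dict(bottle=(315,215,45,60),beaker=(150,235,40,45),wrench=(230,225,25,45)).items(): print(n,abs(a-b)[y:y+h,x:x+w].mean().round(1))
```

```text
bottle 15.9
beaker 3.3
wrench 18.1
```

View pics/a23c.png

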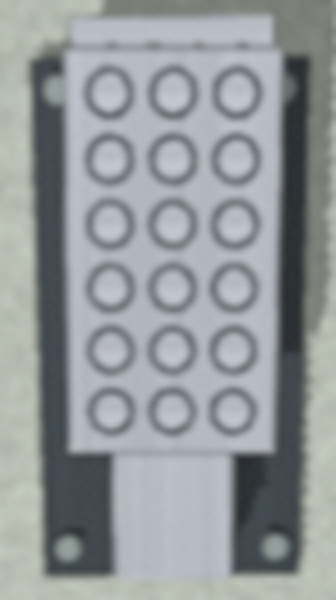

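Run:
```python
import cv2,numpy as np
a=cv2.imread("pics/scene0.png")[200:285,140:365];b=cv2.imread("pics/a23_scene_raw.png")[200:285,140:365]
cv2.imwrite("pics/cmp.png",cv2.resize(np.vstack([a,b]),None,fx=3.4,fy=3.4,interpolation=cv2.INTER_CUBIC))
```

```text
(no output)
```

View pics/cmp.png

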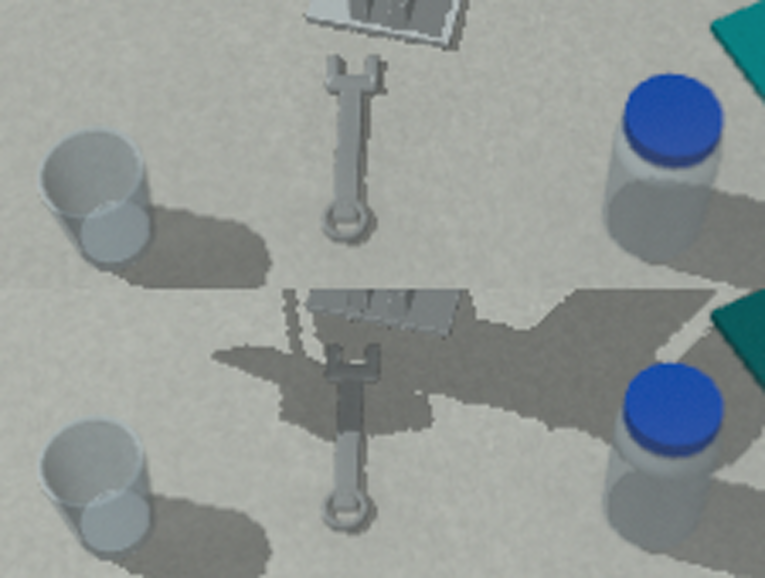

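Before and after, the beaker, wrench and bottle sit at the same pixels; only shadows differ. Handing in.

```bash
python3 -c "
from workcell import env
print(env.job_done()); print(env.state()['time_s'])"
```

```text
the job is handed in; nothing more can be done
None
the job is handed in; nothing more can be done
```

The plate is turned over: it lies wells-up along the sample stage with its end against the stop lip. I handed the job in at about 30 s; no verdict comes back.

**What I did:** I gripped the plate on the loading block with the hand tilted 45° and stood it on its short end in the white stand's slot. I let go there and backed off. I then took it again from the other side, laid it on the stage, slid it to the lip and released it.

**Checks that agreed:**
- **Slot and stage contact:** The plate touched the slot floor within about 0.2 mm of the expected height, and the stage within about 0.6 mm. The stage contact was soft, about 5 N.
- **Lip contact:** At the lip the plate stopped moving while the push rose to about 10 N. I eased the push before opening.
- **Final position:** In the last wrist view the plate's end is flush with the lip and parallel to it, within about 1 mm of centre. The gripper is well clear.
- **Bystanders:** The bottle, beaker and wrench are at the same pixels as before; only shadows changed.
- **Forces:** The highest force reading I saw was about 13 N.

**Checks that disagreed:**
- **Wrist camera heights:** Its fits put everything 6–7 mm too low, so I used the stated heights, which the two fixed cameras supported to within 2 mm and the contacts confirmed.
- **Stand entry:** The plate brushed the slot's lip once on the way in, at about 13 N, and I corrected the position by 2 mm.

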